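Load a rocker evenly, couple its drive and set the speed

TASK

Get the dye rocker ready for a run: stand every dye pot and jar that waits on the left of the table upright in the rocker's two pans, and shift them about until the platform rests level on its own. Then slide the drive bolt fully home into the platform's keeper, and after that turn the speed dial to the fifth white mark clockwise from the red one (position 5), without disturbing the other things on the table.

Things in the scene. Friction and masses are not known exactly. Their poses are not given: they have to be found in the camera images.
- jar_black_lid: Squat amber jar with a black lid and paper label; closed, upright, 62 mm across (lid included), 62 mm tall, about 0.33 kg (up to 15 % more or less); origin at the centre of its underside, z up. Waits between the rocker and a 320 mm tall screw press further left. May be absent
- jar_red_lid: Squat amber jar with a red lid and paper label; closed, upright, 62 mm across (lid included), 62 mm tall, about 0.33 kg (up to 15 % more or less); origin at the centre of its underside, z up. Waits between the rocker and a 320 mm tall screw press further left. May be absent
- pot_a: Low white-lidded pot with a blue and white band, one of three alike; closed, upright, 69 mm across (lid included), 41 mm tall, about 0.2 kg (up to 15 % more or less); origin at the centre of its underside, z up. Waits between the rocker and a 320 mm tall screw press further left. May be absent
- pot_b: Low white-lidded pot with a blue and white band, one of three alike; closed, upright, 69 mm across (lid included), 41 mm tall, about 0.2 kg (up to 15 % more or less); origin at the centre of its underside, z up. Waits between the rocker and a 320 mm tall screw press further left. May be absent
- pot_c: Low white-lidded pot with a blue and white band, one of three alike; closed, upright, 69 mm across (lid included), 41 mm tall, about 0.2 kg (up to 15 % more or less); origin at the centre of its underside, z up. Waits between the rocker and a 320 mm tall screw press further left. May be absent
- rocker: White fixed base, 220 mm (x) by 400 mm (y), turned by up to 0.12 rad; origin on the table under the platform's middle, x away from the robot, y to the left along the platform, z up. At its right end the drive head, 83 mm high, x -128..+38, y -365..-200 mm. At its left end (y +193 mm) a 123 mm high white gauge post: the platform's red pointer meets its black line when level
- deck_mid (a point): Middle of the platform's upper face, on the tilt axis, 88 mm above the table; axes as the rocker's, but tilting. Platform 330 mm (y) by 240 mm (x); inside its 12 mm high rim 229 mm in x, 320 mm in y. A rib along x through this point, 11 mm high, 6 mm wide, parts the left pan (+y) from the right pan (-y)
- platform (a joint): Tilt about the rocker's x axis, rad; 0 level, positive = left (+y) pan up; stops at -0.07, +0.07. Sprung pivot of 3 N m/rad, less about 0.04 for each 0.1 kg loaded: tilt goes with the sum of weight times distance from the rib, left against right; settles in about 1 s. The bolt enters the keeper only within about 0.024 of level
- bolt_knob (a point): Grip point on the black upright knob of the drive bolt (15 mm thick, knob from 18 mm below this point to 8 mm above it; steel straps 26 mm wide end 26 mm below it); the knob stands on the drive head, 132 mm above the table, and moves with the bolt
- bolt (a joint): Travel of the bolt along the rocker's +y (towards the platform), m; 0 drawn back, 0.045 fully home in the keeper (its end stop); stays where it is left, slides with about 2 N
- dial_grip (a point): Grip point on the dial's upright axis, 115 mm above the table, at the front right of the drive head: a bar 50 mm long, 13 mm wide, from 24 mm below this point to 4 mm above, on a 60 mm disc; a white line runs from the middle to the pointing end. At joint value 0 that end points 105 degrees anticlockwise (from above) of the rocker's x axis, at the red mark
- dial (a joint): Turn of the dial, rad, growing clockwise seen from above; it clicks into a detent every 0.5236 rad (30 degrees): 0 at the red mark, then seven white marks, 1 to 7; position 5 is 2.618. Let go between two detents it springs to the nearer one. Its stops lie at -0.05 and 3.72; a click takes about 0.1 N m
- spice_jar: Slim spice jar with dark lid and green label, 44 mm wide, 105 mm tall; a bystander to leave alone; origin at the centre of its underside
- cup: Grey tumbler, 76 mm wide, 98 mm high; a bystander to leave alone; origin at the centre of its underside
- bottle_1: Small brown dropper bottle, 102 mm tall, 34 mm wide; a bystander to leave alone; origin at the centre of its underside
There are look-alikes about, which are no part of the job. What is shaped like the jar_black_lid but yellow is not meant.

How it is judged:
By the outcome, as a careful person would: the job done as asked, in the order asked, and still so for the second after the job is handed in, with the robot touching nothing.
Of pot_a, pot_b, pot_c, jar_black_lid, jar_red_lid only 4 to 5 are there at a start; the rules pass over those that are not, and their reading is None.
At some moment in a run one of pot_a, pot_b, pot_c, jar_black_lid, jar_red_lid may be knocked a few centimetres aside while the robot is not near it.
It also fails if it takes over 210 s, if anything falls off the work surface, if the arm or the gripper's body presses on something with over 40 N, if the wrist force passes 120 N, or if a joint passes its speed limit or range.

ROBOT

A 7-joint arm with a two-finger parallel gripper is mounted at the origin on a cart in front of the work surface, level with it; the furniture and walls round the work are solid. World frame = base frame: x ahead of the robot, y to its left, z up, the work surface at z = 0. Lengths are in m, angles in rad, forces in N, time in s.
With the tool pointing down it reaches from about 0.425 to 0.925 m from the base axis. Payload 6.8 kg.
Tool frame: the origin (TCP) lies midway between the tips of the shut fingers; the grasp point (between the pads) lies 19 mm behind it; z points along the fingers, y is the direction in which the jaws open and shut (so a half turn about z gives the same grasp; the last joint's range is limited). The gripper opens to 85 mm and grips with 20 to 120 N. Pads are 22 mm wide; open, the fingers measure 114 mm over their backs; the gripper's body (76 mm by 85 mm) begins 54 mm behind the grasp point. The pads swing forward as they close: fully open they stand 13 mm farther back than shut.
Start: joints at [1.147, 0.477, 0.022, 1.555, -0.011, 1.109, -0.083], TCP at [0.21, -0.642, 0.231] pointing down, gripper open.
Joint ranges: [-2.96, 2.96], [-0.34, 2.1], [-1.41, 1.46], [0.24, 2.44], [-1.37, 4.51], [0.17, 1.92], [-2.96, 2.96]. Speed limits (rad/s): [2.39, 2.39, 3.14, 3.14, 3.14, 3.14, 3.14].

INTERFACE

Orientations are given as a unit quaternion [w, x, y, z].
In Python, from station import bot, vision gives the robot as it stands.
- The arm moves only by the tool move_arm, never from a script. Its argument "increments" is text: rows parted by semicolons, each of 7 numbers parted by spaces: the opening, from 0 (shut) to 1 (fully open), then the shift along the world's x, y, z in mm, then the turn, a rotation vector about the world's x, y, z in rad. In form: grip x y z rx ry rz; .... A call has exactly 8 rows; each row shifts and turns the commanded pose from where the row before left it; what a row does not reach is not made up. A row lasts 1/8 s, in which the tool goes at most 62.5 mm and 10.7 degrees, less where a joint would pass 70% of its speed; a pose out of reach is approached as far as the arm can. A call with a gripper value outside its range is refused whole. The fingers move at their own pace and stop on an object; "newtons" is the grip in N (left out, the last holds). Time passes only in rows, so rows that do not move let the fingers close, or fill a call up. It gives the time, the measured TCP pose, the force and the opening at its end, in the units of the state.
- bot.get_obs(): the state, without advancing time (a new reading comes with each control period).
- vision.read_camera(name): name is "scene" or "top" or "wrist"; returns (picture, depth): 384x512x3 uint8, red, green, blue; 384x512 float32, m along the optical axis (not along the pixel's ray), 0 where there is no reading.
- vision.calibration(name): a dict with "fx", "fy", "cx", "cy" (pixels), "R" (3x3) and "t" (3): a world point X has camera coordinates R X + t; the wrist camera has in their place "hand_eye" (4x4, takes a point from camera to tool coordinates, whose origin is the TCP and whose axes are the flange's). Camera axes: x right, y down, z forward; pixel columns grow to the right and rows downward; lengths in m; the calibration is good to about 2 mm. The wrist camera is an equidistant fisheye: a pixel r from the principal point sees the ray r / f radians off the axis. A picture is of the moment at which its call begins: read the wrist's pose just before it. calibration takes no time and is no camera call.
- bot.hand_in(): hands the job in, once; it reports no verdict.
The state is a dict: "t": time; "q": joint angles; "joint_vel": joint speeds; "joint_torque": joint torques, N m; "eef_pos": TCP position; "tool_rot": TCP orientation; "contact_force": force on the tool from outside, world axes, zero at the start; "torque": the same for the moment, N m; "gripper_width": opening from 0.0 (shut) to 1.0 (fully open).
Only numpy, scipy, OpenCV 4.12 (cv2) and the standard library are available. Lean on these libraries where they do the work, as an engineer would, in place of code of your own. Each camera call takes 0.05 s, during which the arm holds its last target.

## Working session

There is one attempt and no reset: what is moved stays moved. The work goes in short steps, Python scripts to look and compute and a tool call to move; the robot and the scene stay as the last step left them, time stands still between calls to the robot, and variables do not carry over. Pictures are saved under pics/ and viewed, and the job is handed in when it is done.

Besides the shell and the picture viewer there is one more tool, called after "Call:" by a JSON object that holds its "fn" and its "kwargs", one argument or row to a line. move_arm: Moves the arm, as the interface text tells. Its arguments: {"type":"object","properties":{"increments":{"type":"string"},"newtons":{"type":"number"}},"required":["increments"]}

```bash
ls; mkdir -p pics; python3 - <<'E'
from station import bot, vision
import cv2,numpy as np
print(bot.get_obs())
for n in("scene","top","wrist"):
    p,d=vision.read_camera(n); np.savez(f'{n}0.npz',p=p,d=d); cv2.imwrite(f'pics/{n}0.png',cv2.resize(p[:,:,::-1],(800,600)))
    print(n,vision.calibration(n))
E
```

```text
pics
{'t': 0.0, 'q': array([ 1.14689406,  0.47780143,  0.02235686,  1.55646272, -0.01148519,
        1.10930489, -0.0831105 ]), 'joint_vel': array([-0.00187825,  0.00042637, -0.00066384, -0.00025313,  0.00023501,
        0.00066191,  0.00023018]), 'joint_torque': array([ 1.73979224e-04, -5.96462703e+01,  1.60772167e+00, -2.81199324e+01,
        1.24388631e-02,  9.29618545e-03, -5.58718170e-06]), 'eef_pos': array([ 0.20942547, -0.64105899,  0.23032041]), 'tool_rot': array([-8.96619483e-04,  9.87558888e-01,  1.57246908e-01, -2.23173778e-04]), 'contact_force': array([-0.37276771, -0.38537127,  0.25629459]), 'torque': array([ 0.00020646, -0.01086773,  0.03454587]), 'gripper_width': 0.9979595183987988}
scene {'fx': 351.3684322225769, 'fy': 351.3684322225769, 'cx': 255.1976754756109, 'cy': 190.92617331803496, 'R': array([[-0.57123726, -0.82039204,  0.02539469],
       [-0.35939883,  0.22219331, -0.90634575],
       [ 0.73791631, -0.52686528, -0.42177304]]), 't': array([0.35833805, 0.25787091, 0.88804986])}
top {'fx': 376.2214292981533, 'fy': 376.2214292981533, 'cx': 258.6963210301507, 'cy': 191.2848535242037, 'R': array([[ 0.0060998 , -0.99993191,  0.00994871],
       [-0.98352433, -0.00779665, -0.18060759],
       [ 0.18067286, -0.00868312, -0.98350492]]), 't': array([0.08061603, 0.50122595, 1.37336104])}
wrist {'fx': 297.3186396354542, 'fy': 297.3186396354542, 'cx': 253.37310761140805, 'cy': 191.54644247668233, 'hand_eye': array([[-3.55391930e-04, -9.59963355e-01, -2.80125382e-01,
         7.03816026e-02],
       [ 9.99999009e-01, -7.22811321e-04,  1.20831893e-03,
        -5.08202466e-04],
       [-1.36241969e-03, -2.80124675e-01,  9.59962661e-01,
        -1.42190706e-01],
       [ 0.00000000e+00,  0.00000000e+00,  0.00000000e+00,
         1.00000000e+00]])}
```

View pics/top0.png

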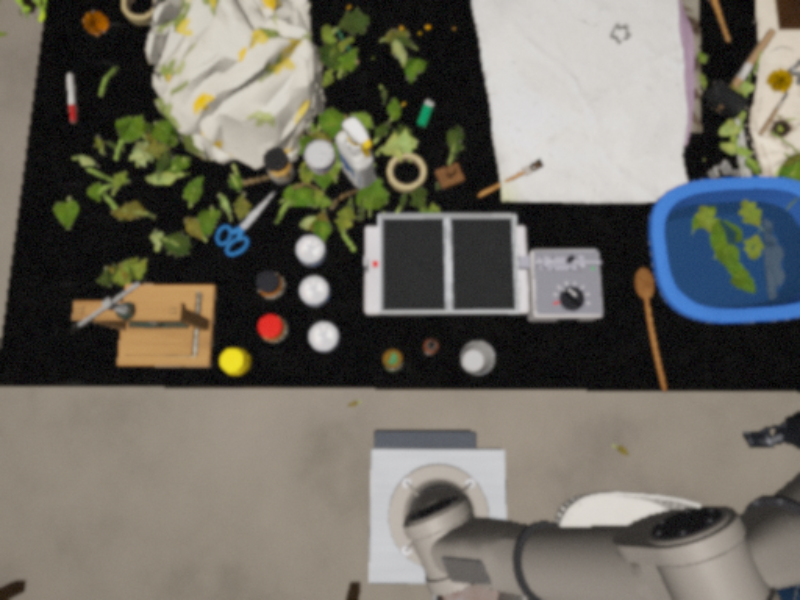

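View pics/scene0.png

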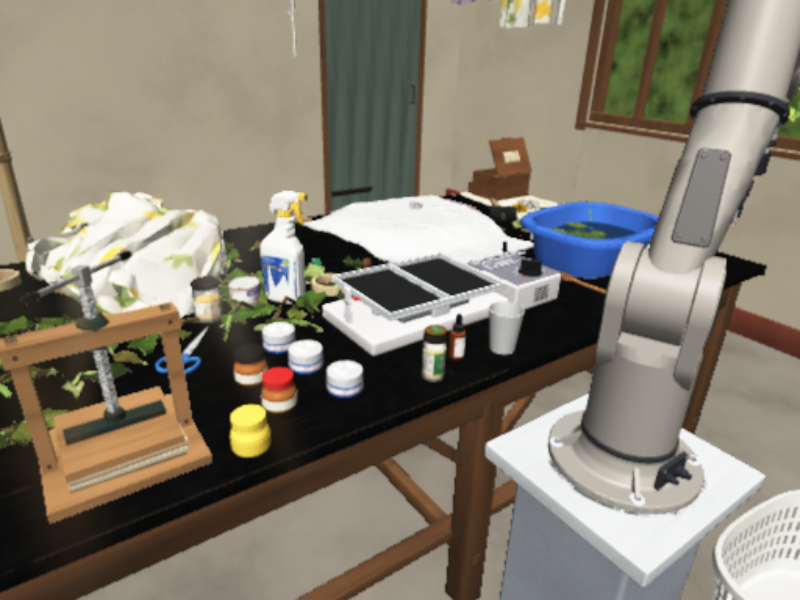

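View pics/wrist0.png

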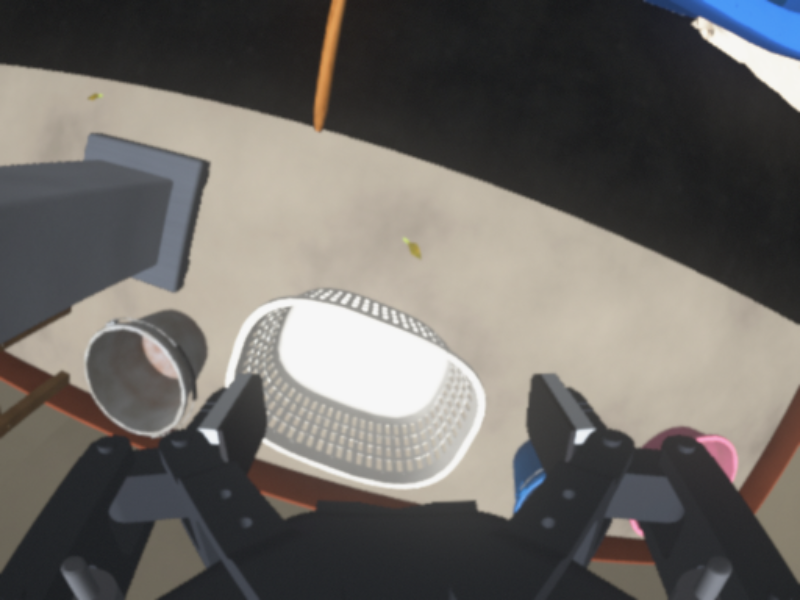

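```bash
cat > h.py <<'E'
import numpy as np,cv2
from station import bot,vision
def cal(n): return vision.calibration(n)
def ray(n,u,v,z,c=None):
    c=c or cal(n); d=c['R'].T@np.array([(u-c['cx'])/c['fx'],(v-c['cy'])/c['fy'],1]); o=-c['R'].T@c['t']
    return o+d*(z-o[2])/d[2]
def proj(n,X):
    c=cal(n); p=c['R']@np.asarray(X,float)+c['t']; return np.array([c['fx']*p[0]/p[2]+c['cx'],c['fy']*p[1]/p[2]+c['cy']])
def save(p,name,box=None,k=1):
    if box: p=p[box[1]:box[3],box[0]:box[2]]
    cv2.imwrite('pics/'+name,cv2.resize(p[:,:,::-1],None,fx=k,fy=k,interpolation=cv2.INTER_CUBIC))
def wray(p,obs,u,v,z):
    pass
E
python3 - <<'E'
from h import *
p=np.load('top0.npz')['p'];d=np.load('top0.npz')['d']
save(p,'t0c.png',(130,125,400,250),2.9)
E
```

```text
(no output)
```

View pics/t0c.png

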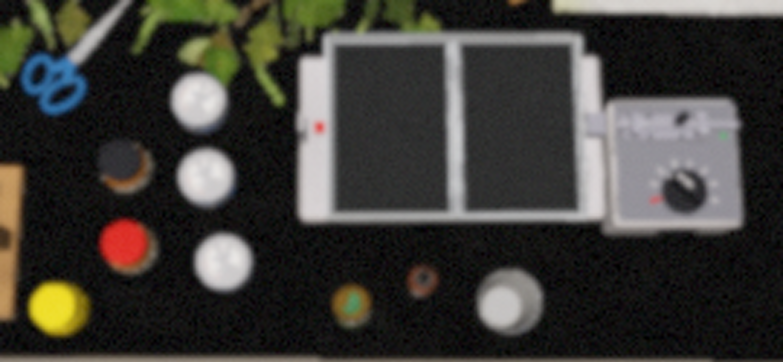

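```bash
cat >> h.py <<'E'
def blobs(p,kind,roi=(120,130,245,250),amin=60):
    hsv=cv2.cvtColor(p,cv2.COLOR_RGB2HSV); H,S,V=[hsv[:,:,i].astype(int) for i in range(3)]
    if kind=='white': m=(S<60)&(V>130)
    if kind=='red': m=((H<6)|(H>174))&(S>170)&(V>110)
    if kind=='black': m=(V>32)&(V<90)&(S<80)
    mm=np.zeros(m.shape,np.uint8); x0,y0,x1,y1=roi; mm[y0:y1,x0:x1]=m[y0:y1,x0:x1]
    mm=cv2.morphologyEx(mm,cv2.MORPH_OPEN,np.ones((2,2)))
    c,_=cv2.findContours(mm,cv2.RETR_EXTERNAL,cv2.CHAIN_APPROX_NONE); r=[]
    for k in c:
        if cv2.contourArea(k)>=amin:
            (u,v),rad=cv2.minEnclosingCircle(k); M=cv2.moments(k); r.append((M['m10']/M['m00'],M['m01']/M['m00'],rad,cv2.contourArea(k)))
    return r
E
python3 - <<'E'
from h import *
p=np.load('top0.npz')['p'];d=np.load('top0.npz')['d']
for k,z in(('white',.041),('red',.062),('black',.062)):
    for b in blobs(p,k,roi=(150,130,225,230)): print(k,np.round(b,1),np.round(ray('top',b[0],b[1],z),3))
# rocker platform corners in crop px -> full
for n,u,v,z in(('padLTL',330,43,.088),('LTR',447,42,.088),('RTR',580,42,.088),('LBL',330,212,.088),('LBR',449,212,.088),('RBL',463,212,.088),('RBR',580,210,.088),('RTL',461,42,.088),('dial',686,191,.115),('knob',685,121,.14),('dialtip',680,180,.115),
 ('head TL',607,100,.083),('head TR',735,97,.083),('head BR',741,222,.083),('headBL',607,222,.083),('baseL T',301,57,.03),('baseL B',299,219,.03),('spice',352,303,.105),('bott',423,280,.102),('cup',498,303,.098)):
    print(n,np.round(ray('top',130+u/2.9,125+v/2.9,z),3))
E
```

```text
white [207.6 215.9   9.5 253.5] [0.407 0.274 0.041]
white [201.4 186.4   9.3 244.5] [0.518 0.301 0.041]
white [199.1 160.2   9.4 243. ] [0.621 0.313 0.041]
white [161.9 139.3  10.6  68.5] [0.703 0.46  0.041]
red [173.2 209.1   8.3 179. ] [0.428 0.399 0.062]
black [171.4 180.5   9.2 145. ] [0.536 0.411 0.062]
padLTL [0.688 0.142 0.088]
LTR [ 0.691 -0.01   0.088]
RTR [ 0.693 -0.182  0.088]
LBL [0.467 0.139 0.088]
LBR [ 0.468 -0.011  0.088]
RBL [ 0.468 -0.029  0.088]
RBR [ 0.472 -0.176  0.088]
RTL [ 0.691 -0.028  0.088]
dial [ 0.492 -0.303  0.115]
knob [ 0.575 -0.298  0.14 ]
dialtip [ 0.506 -0.296  0.115]
head TL [ 0.617 -0.216  0.083]
head TR [ 0.622 -0.381  0.083]
head BR [ 0.459 -0.38   0.083]
headBL [ 0.458 -0.211  0.083]
baseL T [0.687 0.182 0.03 ]
baseL B [0.467 0.181 0.03 ]
spice [0.352 0.11  0.105]
bott [0.381 0.023 0.102]
cup [ 0.354 -0.07   0.098]
```

```bash
cat >> h.py <<'E'
def cloud(n,d):
    c=cal(n); v,u=np.mgrid[0:d.shape[0],0:d.shape[1]]
    P=np.stack([(u-c['cx'])/c['fx']*d,(v-c['cy'])/c['fy']*d,d],-1)-c['t']
    return P@c['R']
E
python3 - <<'E'
from h import *
z=np.load('top0.npz');P=cloud('top',z['d']); 
for nm,(y0,y1,x0,x1) in dict(pans=(-.17,.13,.48,.68),L=(.01,.13,.48,.68),R=(-.17,-.04,.48,.68),table=(.2,.5,.35,.39)).items():
    m=(P[...,0]>x0)&(P[...,0]<x1)&(P[...,1]>y0)&(P[...,1]<y1)&(z['d']>0)
    Q=P[m]; A=np.c_[Q[:,:2],np.ones(len(Q))]
    for _ in range(4):
        s=np.linalg.lstsq(A,Q[:,2],rcond=None)[0]; r=Q[:,2]-A@s; k=abs(r)<2.5*r.std(); Q=Q[k];A=A[k]
    print(nm,len(Q),s,r.std(), Q[:,2].mean())
# rocker edges by brightness
p=z['p'].astype(int)
g=p.sum(2)
for v in range(145,200,6): print(v,g[v,235:345].tolist()) if v==163 else None
p,d=vision.read_camera('scene'); save(z['p'],'t1.png',(240,150,390,210),5)
s=np.load('scene0.npz')['p']; save(s,'s1.png',(190,150,370,250),4.4)
E
```

```text
pans 4067 [-0.0014674   0.02240138  0.08939092] 0.0026400358600361124 0.0880986828714636
L 1649 [-0.00210924  0.02271636  0.08973962] 0.002566273731925063 0.09011053564738294
R 1780 [-0.00015161  0.02778955  0.08929433] 0.002566277168137523 0.08629285123603987
table 699 [ 0.0141416   0.01603703 -0.00859314] 0.006973542020326517 0.0008201076863265959
163 [606, 616, 620, 618, 622, 621, 624, 605, 543, 434, 297, 193, 152, 136, 143, 145, 138, 147, 146, 146, 132, 142, 134, 133, 154, 137, 132, 134, 136, 137, 144, 147, 142, 135, 141, 140, 132, 142, 141, 132, 146, 143, 138, 150, 144, 139, 126, 166, 273, 425, 542, 596, 593, 524, 395, 234, 149, 118, 130, 144, 146, 138, 142, 127, 129, 145, 135, 145, 140, 133, 155, 125, 148, 128, 137, 147, 140, 133, 133, 155, 148, 135, 145, 142, 147, 135, 143, 139, 139, 135, 147, 162, 260, 395, 501, 557, 562, 573, 593, 602, 586, 540, 469, 446, 499, 557, 537, 486, 456, 450]
```

View pics/t1.png

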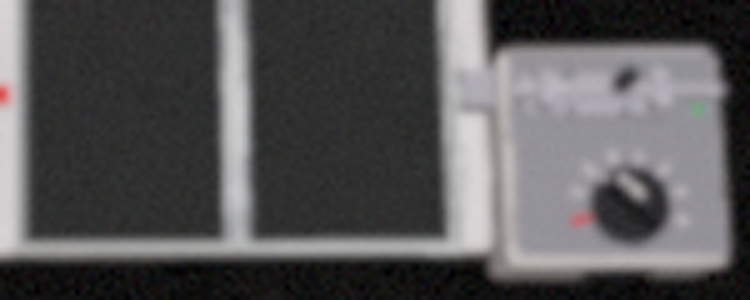

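View pics/s1.png

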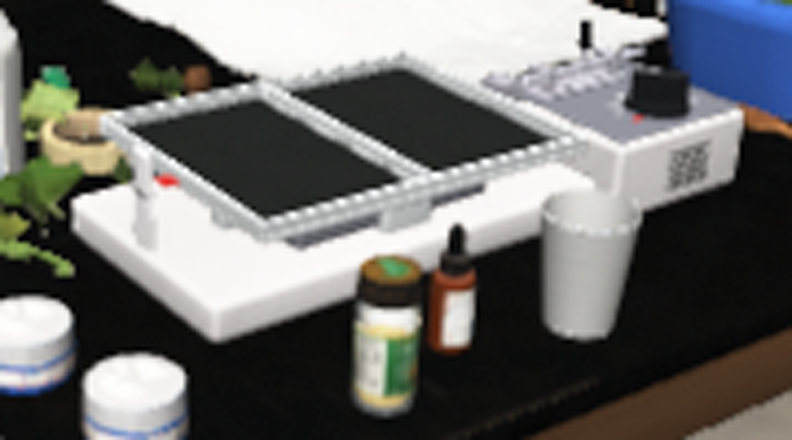

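```bash
cat >> h.py <<'E'
def pfit(Q):
    A=np.c_[Q[:,:2]-[.58,-.02],np.ones(len(Q))]
    s=np.array([0,0,np.median(Q[:,2])])
    for i in range(10):
        r=Q[:,2]-A@s; w=max(1.4826*np.median(abs(r)),.001); k=abs(r)<2.5*w; s=np.linalg.lstsq(A[k],Q[k,2],rcond=None)[0]
    return s,w,k.sum()
E
python3 - <<'E'
from h import *
z=np.load('top0.npz');P=cloud('top',z['d']);X,Y,Z=P[...,0],P[...,1],P[...,2]
ok=z['d']>0
for nm,m in dict(table=(abs(Z)<.012)&(X>.33)&(X<.72)&(Y>-.45)&(Y<.5),
  front=(abs(Z)<.012)&(X>.33)&(X<.44)&(Y>-.5)&(Y<.5),
  base=(X>.48)&(X<.68)&(((Y>.155)&(Y<.175))|((Y<-.19)&(Y>-.2))),
  head=(X>.47)&(X<.61)&(Y>-.37)&(Y<-.22)&(abs(Z-.083)<.008)).items():
    print(nm,pfit(P[m&ok]))
E
```

```text
table (array([-0.00108502,  0.0019263 , -0.00038096]), np.float64(0.0031337030721600443), np.int64(13034))
front (array([-0.00270378,  0.00161411, -0.00063002]), np.float64(0.0030666497533929217), np.int64(6416))
base (array([0.00147402, 0.00228587, 0.04167663]), np.float64(0.0030192543726456646), np.int64(321))
head (array([-0.00557382, -0.00261571,  0.0810487 ]), np.float64(0.0032763112064228854), np.int64(1217))
```

Call:
{"fn": "move_arm", "kwargs": {
  "increments": "1 38 40 0 0 0 -0.155; 1 38 40 0 0 0 -0.155; 1 38 40 0 0 0 0; 1 38 40 0 0 0 0; 1 38 40 0 0 0 0; 1 38 40 0 0 0 0; 1 38 40 0 0 0 0; 1 38 40 0 0 0 0",
  "newtons": 30
}}

```text
t: 1.2
eef_pos: [0.5146, -0.3202, 0.2313]
tool_rot: [0.0, 1.0, 0.003, -0.0]
contact_force: [1.0, 0.5, -0.0]
gripper_width: 0.999
```

Call:
{"fn": "move_arm", "kwargs": {
  "increments": "1 10 60 0 0 0 0; 1 10 60 0 0 0 0; 1 10 60 0 0 0 0; 1 10 60 0 0 0 0; 1 10 60 0 0 0 0; 1 10 60 0 0 0 0; 1 10 60 0 0 0 0; 1 10 60 0 0 0 0"
}}

```text
t: 2.2
eef_pos: [0.5938, 0.1601, 0.2313]
tool_rot: [0.0, 1.0, 0.003, 0.0]
contact_force: [0.3, -0.5, -0.3]
gripper_width: 0.999
```

```bash
cat >> h.py <<'E'
def wristpts(pix,zs):
    """pixels -> world at plane z"""
    from scipy.spatial.transform import Rotation as R
    c=cal('wrist');o=bot.get_obs();q=o['tool_rot'];Rt=R.from_quat([q[1],q[2],q[3],q[0]]).as_matrix();H=c['hand_eye']
    out=[]
    for (u,v),z in zip(pix,zs):
        dx,dy=(u-c['cx'])/c['fx'],(v-c['cy'])/c['fy'];th=np.hypot(dx,dy);s=np.sin(th)/th if th>1e-9 else 1
        dr=Rt@H[:3,:3]@np.array([dx*s,dy*s,np.cos(th)]);org=o['eef_pos']+Rt@H[:3,3]
        out.append(org+dr*(z-org[2])/dr[2])
    return np.array(out)
E
python3 - <<'E'
from h import *
p,d=vision.read_camera('top')
for k,z in(('white',.041),('red',.062),('black',.062)):
    for b in blobs(p,k,roi=(150,130,225,230)): print(k,np.round(b,1),np.round(ray('top',b[0],b[1],z),3))
p,d=vision.read_camera('wrist'); save(p,'w1.png',None,1.5)
E
```

```text
white [207.5 215.9   9.5 252.5] [0.406 0.275 0.041]
white [201.4 186.4   9.3 244.5] [0.518 0.301 0.041]
white [199.1 160.2   9.4 242. ] [0.621 0.313 0.041]
white [161.9 139.2  10.6  68. ] [0.703 0.46  0.041]
red [173.3 209.1   8.3 177. ] [0.428 0.399 0.062]
black [171.5 180.5   9.2 144. ] [0.536 0.41  0.062]
black [219.3 149.2   8.6  85.5] [0.659 0.235 0.062]
```

View pics/w1.png

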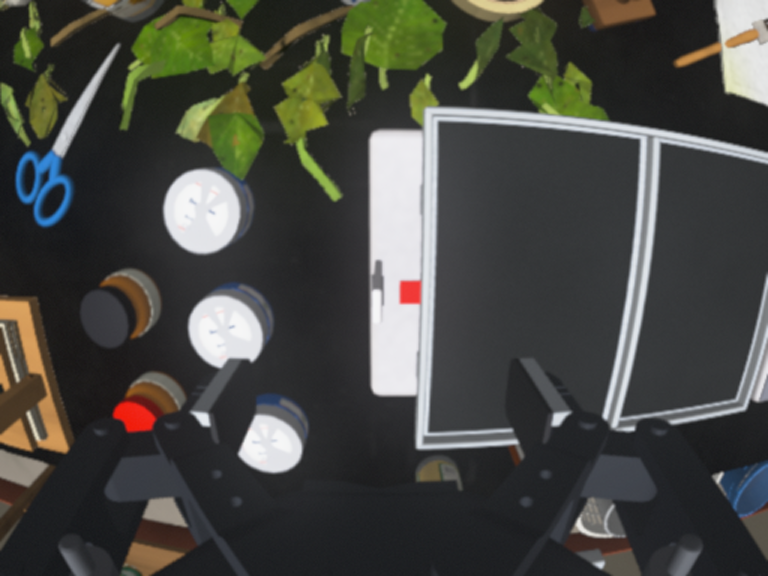

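```bash
python3 - <<'E'
from h import *
px=[(204,211),(226,326),(272,442),(427,110),(422,448),(653,138),(614,420)]
print(np.round(wristpts([(a/1.5,b/1.5) for a,b in px],[.041]*3+[.104]*2+[.099]*2),3), bot.get_obs()['eef_pos'])
E
```

```text
[[ 0.626  0.308  0.041]
 [ 0.53   0.296  0.041]
 [ 0.415  0.266  0.041]
 [ 0.695  0.142  0.104]
 [ 0.461  0.135  0.104]
 [ 0.693 -0.017  0.099]
 [ 0.474 -0.023  0.099]] [0.5926552  0.16807705 0.23128338]
```

```bash
python3 - <<'E'
from h import *
for i in range(4):
    print(bot.get_obs()['eef_pos'],bot.get_obs()['t']); 
    p,d=vision.read_camera('top')
E
```

```text
[0.5926552  0.16807705 0.23128338] 2.3
[0.59289279 0.1634105  0.23100987] 2.35
[0.59320931 0.16001031 0.23087349] 2.4
[0.59343909 0.15792305 0.23089102] 2.45
```

Call:
{"fn": "move_arm", "kwargs": {
  "increments": "1 14 50 0 0 0 0; 1 14 50 0 0 0 0; 1 0 54 0 0 0 0; 1 0 0 -50 0 0 0; 1 0 0 -60 0 0 0; 1 0 0 -50 0 0 0; 1 0 0 -30 0 0 0; 1 0 0 0 0 0 0"
}}

```text
t: 3.5
eef_pos: [0.6206, 0.309, 0.0386]
tool_rot: [0.002, 1.0, 0.002, -0.002]
contact_force: [-0.2, -0.1, 0.6]
gripper_width: 0.998
```

```bash
python3 - <<'E'
from h import *
p,d=vision.read_camera('wrist'); save(p,'w2.png',None,1.5)
print(bot.get_obs()['eef_pos'])
E
```

```text
[0.62193965 0.31028545 0.04089682]
```

View pics/w2.png

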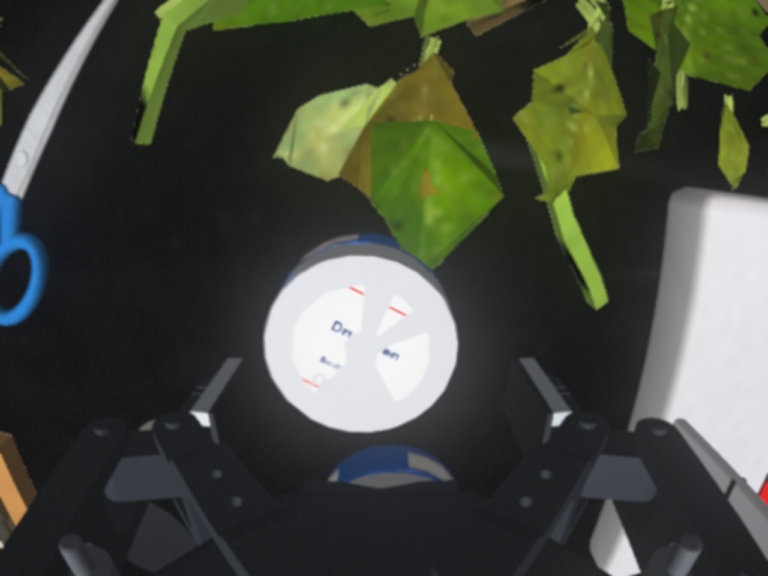

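```bash
python3 - <<'E'
from h import *
print(wristpts([(361/1.5,343/1.5)],[.041]),bot.get_obs()['eef_pos'])
E
```

```text
[[0.63070265 0.3170061  0.041     ]] [0.62193965 0.31028545 0.04089682]
```

Call:
{"fn": "move_arm", "kwargs": {
  "increments": "1 4 4 -18 0 0 0; 1 0 0 -18 0 0 0; 1 0 0 0 0 0 0; 0 0 0 0 0 0 0; 0 0 0 0 0 0 0; 0 0 0 0 0 0 0; 0 0 0 0 0 0 0; 0 0 0 0 0 0 0"
}}

```text
t: 4.55
eef_pos: [0.6258, 0.3165, 0.0057]
tool_rot: [-0.0, 1.0, 0.003, 0.0]
contact_force: [-0.6, -0.7, 2.8]
gripper_width: 0.793
```

Call:
{"fn": "move_arm", "kwargs": {
  "increments": "0 0 0 50 0 0 0; 0 0 0 60 0 0 0; 0 0 0 60 0 0 0; 0 5 -55 0 0 0 0; 0 5 -55 0 0 0 0; 0 5 -55 0 0 0 0; 0 5 -55 0 0 0 0; 0 5 -55 0 0 0 0"
}}

```text
t: 5.55
eef_pos: [0.6503, 0.0395, 0.175]
tool_rot: [0.0, 1.0, 0.003, -0.0]
contact_force: [1.0, -0.3, -2.0]
gripper_width: 0.795
```

Call:
{"fn": "move_arm", "kwargs": {
  "increments": "0 0 0 -30 0 0 0; 0 0 0 -30 0 0 0; 0 0 0 -14 0 0 0; 0 0 0 0 0 0 0; 0 0 0 0 0 0 0; 0 0 0 0 0 0 0; 0 0 0 0 0 0 0; 0 0 0 0 0 0 0"
}}

```text
t: 6.55
eef_pos: [0.6508, 0.0414, 0.1017]
tool_rot: [-0.0, 1.0, 0.003, 0.0]
contact_force: [-0.0, 0.4, -2.1]
gripper_width: 0.798
```

```bash
python3 - <<'E'
from h import *
o=bot.get_obs();p,d=vision.read_camera('wrist'); save(p,'w3.png',None,1.5)
print(o['eef_pos'],o['contact_force'],o['gripper_width'])
p,d=vision.read_camera('scene'); save(p,'s3.png',(150,100,400,280),3.1)
E
```

```text
[0.65081665 0.04142595 0.10170582] [-0.01297394  0.39207754 -2.0992992 ] 0.7977550138050634
```

View pics/w3.png

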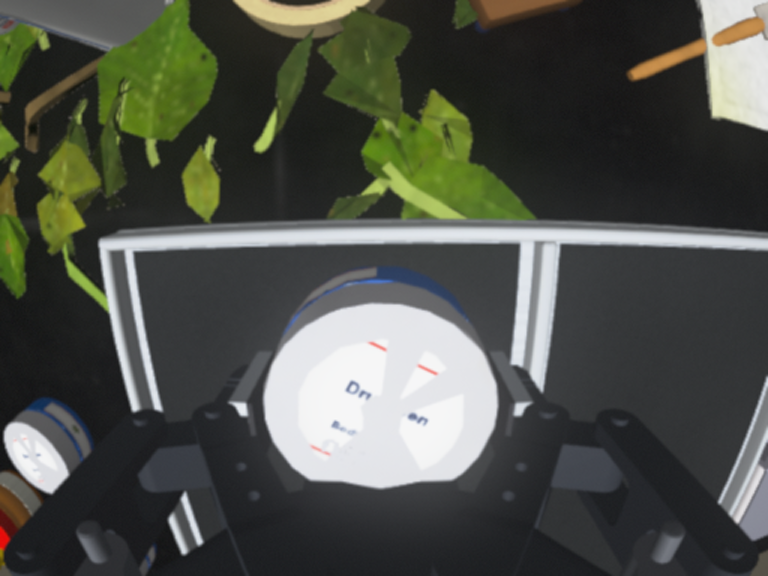

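View pics/s3.png

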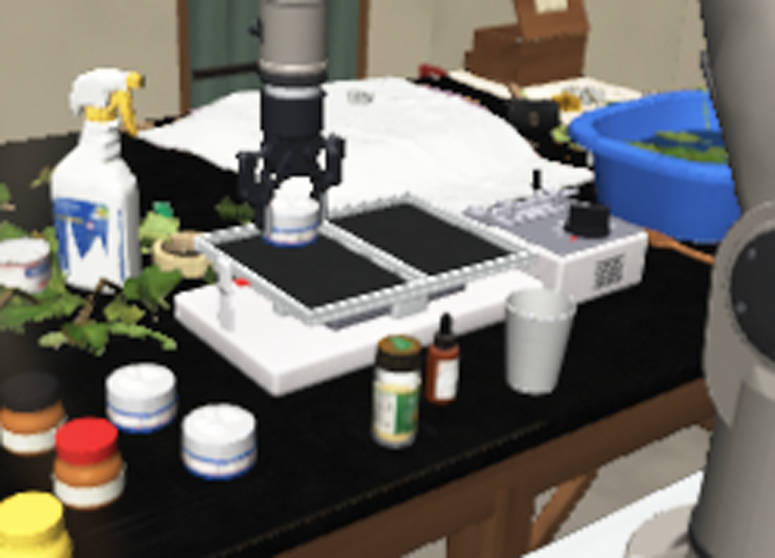

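Call:
{"fn": "move_arm", "kwargs": {
  "increments": "0 0 0 -4 0 0 0; 0 0 0 -3 0 0 0; 0 0 0 0 0 0 0; 1 0 0 0 0 0 0; 1 0 0 0 0 0 0; 1 0 0 0 0 0 0; 1 0 0 50 0 0 0; 1 0 0 50 0 0 0"
}}

```text
t: 7.65
eef_pos: [0.6502, 0.0413, 0.1951]
tool_rot: [0.0, 1.0, 0.003, -0.001]
contact_force: [0.6, -0.3, -0.8]
gripper_width: 1.001
```

Call:
{"fn": "move_arm", "kwargs": {
  "increments": "1 -30 29 0 0 0 0; 1 -30 29 0 0 0 0; 1 -30 29 0 0 0 0; 1 -30 29 0 0 0 0; 1 -30 29 0 0 0 0; 1 -30 29 0 0 0 0; 1 -30 29 0 0 0 0; 1 -28 29 0 0 0 0"
}}

```text
t: 8.65
eef_pos: [0.4116, 0.2742, 0.1947]
tool_rot: [-0.0, 1.0, 0.003, 0.0]
contact_force: [0.2, -0.3, 0.1]
gripper_width: 1.001
```

Call:
{"fn": "move_arm", "kwargs": {
  "increments": "1 0 0 -50 0 0 0; 1 0 0 -50 0 0 0; 1 0 0 -50 0 0 0; 1 0 0 0 0 0 0; 1 0 0 0 0 0 0; 1 0 0 0 0 0 0; 1 0 0 0 0 0 0; 1 0 0 0 0 0 0"
}}

```text
t: 9.65
eef_pos: [0.4131, 0.2736, 0.0452]
tool_rot: [-0.0, 1.0, 0.003, 0.001]
contact_force: [-0.5, -0.3, 0.3]
gripper_width: 1.005
```

```bash
cat >> h.py <<'E'
def tilt(P,d,extra=None):
    X,Y,Z=P[...,0],P[...,1],P[...,2]
    m=(d>0)&(X>.475)&(X<.685)&(((Y>-.015+.01)&(Y<.13))|((Y<-.035)&(Y>-.17)))&(abs(Z-.0885-.0*Y)<.013)
    s,w,k=pfit(P[m]); return s[1]-.002,w,k,s
def look(tag,wz=.041):
    o=bot.get_obs();p,d=vision.read_camera('wrist'); save(p,f'w{tag}.png',None,1.5)
    print(o['t'],o['eef_pos'],o['contact_force'],o['gripper_width'])
    t,d=vision.read_camera('top'); save(t,f't{tag}.png',(130,125,400,250),2.9)
    print('tilt',tilt(cloud('top',d),d))
    for k,z in(('white',.041),('red',.062),('black',.062)):
        for b in blobs(t,k,roi=(150,150,225,230)): print(k,np.round(b,1),np.round(ray('top',b[0],b[1],z),3))
    np.savez(f'l{tag}.npz',p=p,t=t,d=d,e=o['eef_pos'],q=o['tool_rot'])
E
python3 - <<'E'
from h import *
look('4')
E
```

```text
9.65 [0.41312982 0.27360661 0.04516584] [-0.45717239 -0.30800156  0.2541684 ] 1.004721538022181
tilt (np.float64(-0.022612599863002292), np.float64(0.0028064252017015266), np.int64(3700), array([-0.00095453, -0.0206126 ,  0.0883028 ]))
white [ 199.1  206.2   28.7 1134. ] [0.443 0.307 0.041]
red [170.9 210.7   7.6 101.5] [0.422 0.407 0.062]
black [216.9 197.9  10.3  69. ] [0.472 0.239 0.062]
black [171.6 180.4   9.6 140. ] [0.536 0.41  0.062]
```

View pics/w4.png

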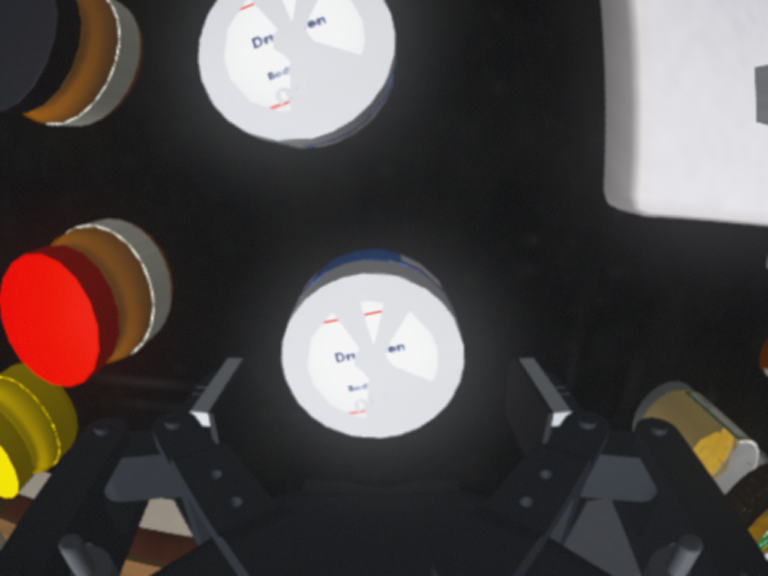

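View pics/t4.png

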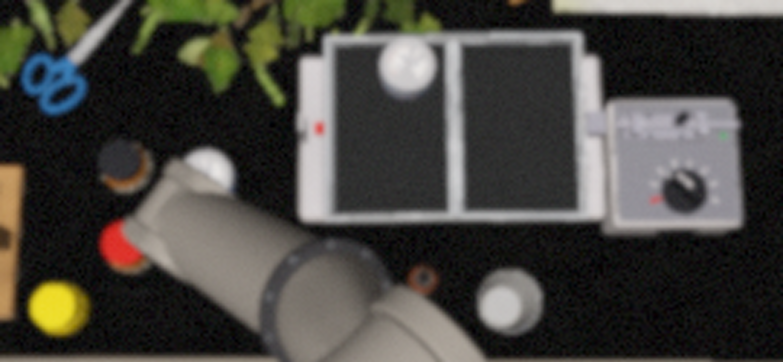

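```bash
python3 - <<'E'
from h import *
o=bot.get_obs();print(wristpts([(373/1.5,355/1.5)],[.041]),o['eef_pos'])
E
```

```text
[[0.41524515 0.27606767 0.041     ]] [0.41284402 0.27343101 0.04471534]
```

Call:
{"fn": "move_arm", "kwargs": {
  "increments": "1 2 2 -20 0 0 0; 1 0 0 -20 0 0 0; 1 0 0 0 0 0 0; 0 0 0 0 0 0 0; 0 0 0 0 0 0 0; 0 0 0 0 0 0 0; 0 0 0 0 0 0 0; 0 0 0 0 0 0 0"
}}

```text
t: 10.75
eef_pos: [0.4149, 0.2757, 0.0051]
tool_rot: [-0.0, 1.0, 0.003, 0.0]
contact_force: [-1.6, 0.2, 7.3]
gripper_width: 0.798
```

Call:
{"fn": "move_arm", "kwargs": {
  "increments": "0 0 0 50 0 0 0; 0 0 0 60 0 0 0; 0 0 0 60 0 0 0; 0 14 -55 0 0 0 0; 0 14 -55 0 0 0 0; 0 14 -55 0 0 0 0; 0 14 -55 0 0 0 0; 0 14 -55 0 0 0 0"
}}

```text
t: 11.75
eef_pos: [0.4847, -0.0016, 0.1746]
tool_rot: [0.0, 1.0, 0.003, 0.0]
contact_force: [0.5, 0.8, -1.4]
gripper_width: 0.792
```

Call:
{"fn": "move_arm", "kwargs": {
  "increments": "0 13 -55 0 0 0 0; 0 12 -57 0 0 0 0; 0 0 0 -30 0 0 0; 0 0 0 -30 0 0 0; 0 0 0 -10 0 0 0; 0 0 0 0 0 0 0; 0 0 0 0 0 0 0; 0 0 0 -5 0 0 0"
}}

```text
t: 12.75
eef_pos: [0.5108, -0.1117, 0.1005]
tool_rot: [0.0, 1.0, 0.003, 0.001]
contact_force: [-0.2, 0.3, -1.5]
gripper_width: 0.79
```

```bash
python3 - <<'E'
from h import *
look('5')
E
```

```text
12.75 [ 0.5107796  -0.11167637  0.10049072] [-0.22196747  0.3166929  -1.49030247] 0.789617744648176
tilt (np.float64(-0.02321623716185274), np.float64(0.0028760783574225657), np.int64(2714), array([-0.00183451, -0.02121624,  0.08850718]))
white [201.4 186.4   9.3 244.5] [0.518 0.301 0.041]
red [173.2 209.1   8.1 175.5] [0.428 0.399 0.062]
black [171.4 180.3   9.6 144. ] [0.537 0.411 0.062]
```

View pics/w5.png

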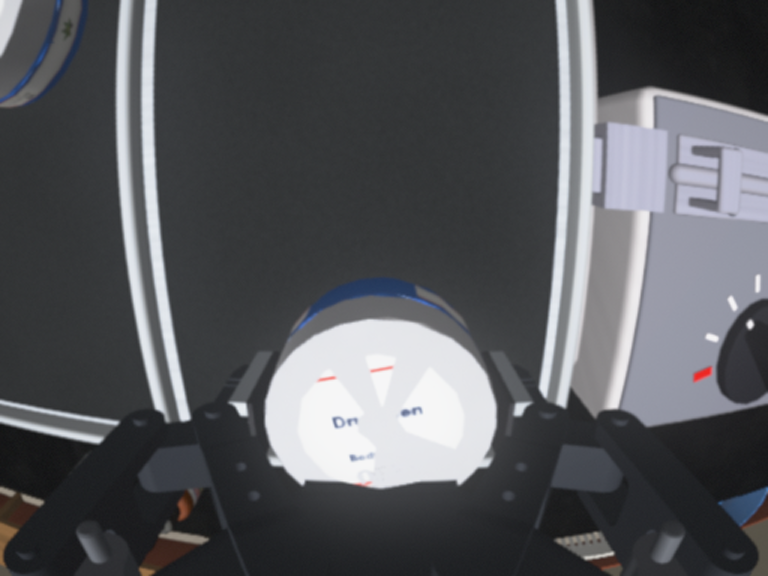

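Call:
{"fn": "move_arm", "kwargs": {
  "increments": "0 0 0 -3 0 0 0; 0 0 0 -3 0 0 0; 0 0 0 0 0 0 0; 1 0 0 0 0 0 0; 1 0 0 0 0 0 0; 1 0 0 0 0 0 0; 1 0 0 50 0 0 0; 1 0 0 50 0 0 0"
}}

```text
t: 13.85
eef_pos: [0.5092, -0.1115, 0.1942]
tool_rot: [-0.0, 1.0, 0.003, -0.001]
contact_force: [0.1, 0.5, 0.5]
gripper_width: 1.002
```

Call:
{"fn": "move_arm", "kwargs": {
  "increments": "1 2 55 0 0 0 0; 1 2 55 0 0 0 0; 1 2 55 0 0 0 0; 1 2 55 0 0 0 0; 1 2 55 0 0 0 0; 1 1 55 0 0 0 0; 1 0 55 0 0 0 0; 1 0 30 -20 0 0 0"
}}

```text
t: 14.85
eef_pos: [0.5208, 0.3079, 0.1747]
tool_rot: [-0.002, 1.0, 0.005, 0.001]
contact_force: [1.2, -0.1, -0.2]
gripper_width: 1.002
```

Call:
{"fn": "move_arm", "kwargs": {
  "increments": "1 0 0 -50 0 0 0; 1 0 0 -50 0 0 0; 1 0 0 -25 0 0 0; 1 0 0 0 0 0 0; 1 0 0 0 0 0 0; 1 0 0 0 0 0 0; 1 0 0 0 0 0 0; 1 0 0 0 0 0 0"
}}

```text
t: 15.85
eef_pos: [0.5209, 0.3035, 0.0489]
tool_rot: [-0.0, 1.0, 0.003, 0.0]
contact_force: [0.4, -0.2, 0.0]
gripper_width: 1.001
```

```bash
python3 - <<'E'
from h import *
look('6')
E
```

```text
15.85 [0.52094487 0.30346045 0.04889739] [ 0.36837362 -0.21045106  0.03261609] 1.0005328185924374
tilt (np.float64(0.036554318199424715), np.float64(0.00282596961051546), np.int64(3227), array([-0.00163139,  0.03855432,  0.08813993]))
white [ 193.6  174.9   30.9 1286.5] [0.563 0.332 0.041]
red [173.3 209.1   8.1 176.5] [0.428 0.399 0.062]
black [219.4 204.7  21.1 160. ] [0.446 0.229 0.062]
black [172.9 182.2  14.6 144. ] [0.53  0.405 0.062]
black [214.1 166.   13.3  70. ] [0.593 0.253 0.062]
```

View pics/w6.png

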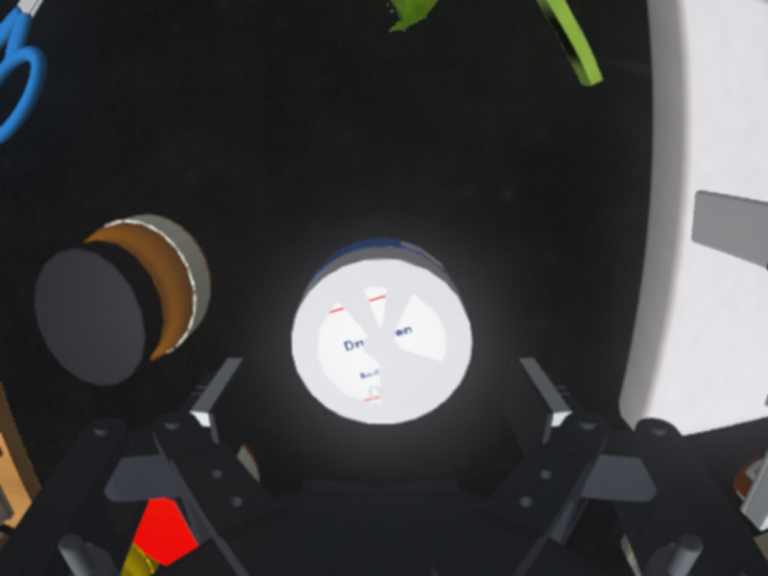

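View pics/t6.png

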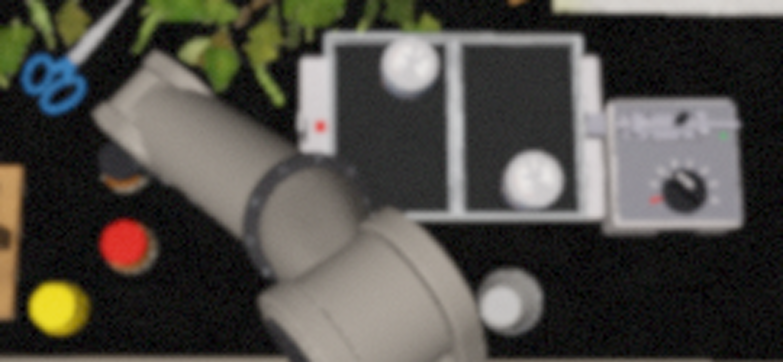

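Call:
{"fn": "move_arm", "kwargs": {
  "increments": "1 4 0 -22 0 0 0; 1 0 0 -22 0 0 0; 1 0 0 0 0 0 0; 0 0 0 0 0 0 0; 0 0 0 0 0 0 0; 0 0 0 0 0 0 0; 0 0 0 0 0 0 0; 0 0 0 0 0 0 0"
}}

```text
t: 16.95
eef_pos: [0.5247, 0.3034, 0.0045]
tool_rot: [-0.0, 1.0, 0.003, 0.0]
contact_force: [0.3, -0.4, -0.3]
gripper_width: 0.797
```

Call:
{"fn": "move_arm", "kwargs": {
  "increments": "0 0 0 50 0 0 0; 0 0 0 60 0 0 0; 0 0 0 60 0 0 0; 0 -4 -53 0 0 0 0; 0 -4 -53 0 0 0 0; 0 -4 -53 0 0 0 0; 0 -4 -53 0 0 0 0; 0 -2 -52 0 0 0 0"
}}

```text
t: 17.95
eef_pos: [0.5061, 0.0376, 0.1745]
tool_rot: [0.0, 1.0, 0.003, 0.0]
contact_force: [0.9, 0.0, -2.0]
gripper_width: 0.792
```

Call:
{"fn": "move_arm", "kwargs": {
  "increments": "0 0 0 -30 0 0 0; 0 0 0 -30 0 0 0; 0 0 0 -14 0 0 0; 0 0 0 0 0 0 0; 0 0 0 0 0 0 0; 0 0 0 0 0 0 0; 0 0 0 0 0 0 0; 0 0 0 0 0 0 0"
}}

```text
t: 18.95
eef_pos: [0.5068, 0.0394, 0.1006]
tool_rot: [0.0, 1.0, 0.003, 0.0]
contact_force: [0.2, 0.0, -1.5]
gripper_width: 0.793
```

```bash
python3 - <<'E'
from h import *
look('7')
E
```

```text
18.95 [0.50682477 0.03937881 0.10063199] [ 0.23009433  0.03877485 -1.50062863] 0.7934251185995125
tilt (np.float64(0.03516774088069204), np.float64(0.002859161033796095), np.int64(1890), array([-0.00254786,  0.03716774,  0.08809573]))
red [173.3 209.1   8.3 177. ] [0.428 0.399 0.062]
black [171.5 180.3   9.6 144. ] [0.537 0.41  0.062]
```

View pics/w7.png

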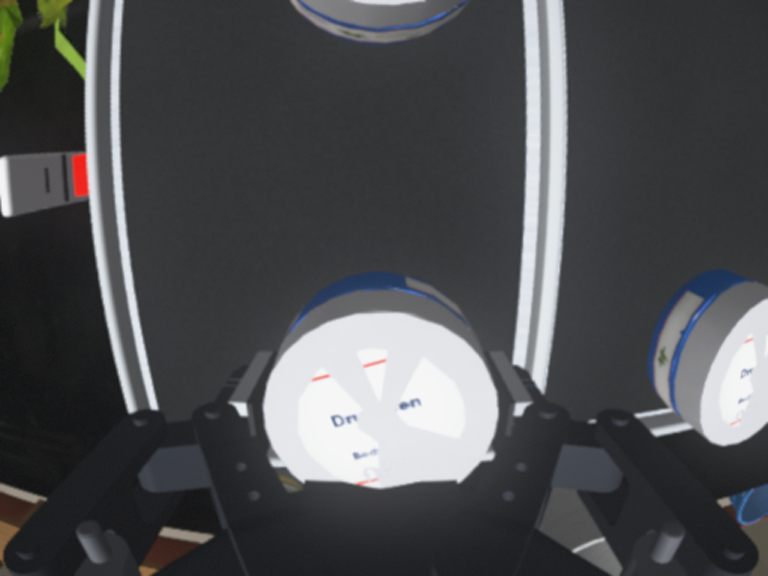

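Call:
{"fn": "move_arm", "kwargs": {
  "increments": "0 0 0 -3 0 0 0; 0 0 0 -3 0 0 0; 0 0 0 0 0 0 0; 1 0 0 0 0 0 0; 1 0 0 0 0 0 0; 1 0 0 0 0 0 0; 1 0 0 50 0 0 0; 1 0 0 50 0 0 0"
}}

```text
t: 20.05
eef_pos: [0.5062, 0.0394, 0.1952]
tool_rot: [-0.0, 1.0, 0.003, -0.001]
contact_force: [0.4, -0.8, -0.1]
gripper_width: 1.003
```

Call:
{"fn": "move_arm", "kwargs": {
  "increments": "1 4 53 0 0 0 0; 1 4 53 0 0 0 0; 1 4 53 0 0 0 0; 1 4 53 0 0 0 0; 1 5 53 0 0 0 0; 1 5 53 0 0 0 0; 1 5 53 0 0 0 0; 1 0 0 -30 0 0 0"
}}

```text
t: 21.05
eef_pos: [0.5368, 0.4177, 0.1663]
tool_rot: [-0.004, 1.0, 0.006, 0.001]
contact_force: [0.4, -0.6, -0.8]
gripper_width: 1.003
```

Call:
{"fn": "move_arm", "kwargs": {
  "increments": "1 0 0 -50 0 0 0; 1 0 0 -40 0 0 0; 1 0 0 0 0 0 0; 1 0 0 0 0 0 0; 1 0 0 0 0 0 0; 1 0 0 0 0 0 0; 1 0 0 0 0 0 0; 1 0 0 0 0 0 0"
}}

```text
t: 22.05
eef_pos: [0.5377, 0.4104, 0.0746]
tool_rot: [-0.0, 1.0, 0.003, 0.0]
contact_force: [-0.6, -0.1, 0.3]
gripper_width: 0.998
```

```bash
python3 - <<'E'
from h import *
look('8')
E
```

```text
22.05 [0.53773391 0.41040893 0.07461257] [-0.63513361 -0.08964412  0.27791473] 0.9978961634112594
tilt (np.float64(-0.00775641215395499), np.float64(0.002814341265758066), np.int64(3087), array([-0.00043831, -0.00575641,  0.08817571]))
white [ 210.4  205.7   26.9 1033. ] [0.445 0.265 0.041]
white [ 170.5  174.4   29.4 1089. ] [0.564 0.42  0.041]
red [173.2 209.1   8.1 178.5] [0.428 0.399 0.062]
black [199.9 181.6  37.  457.5] [0.533 0.304 0.062]
```

View pics/w8.png

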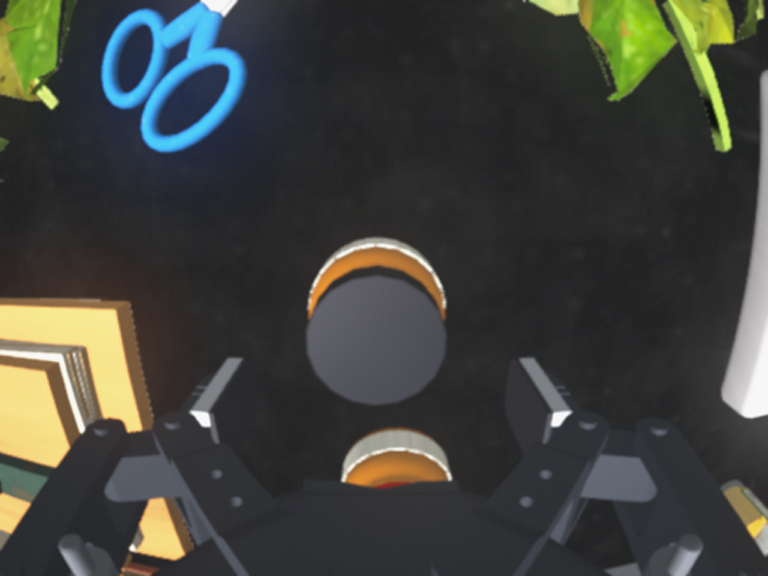

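View pics/t8.png

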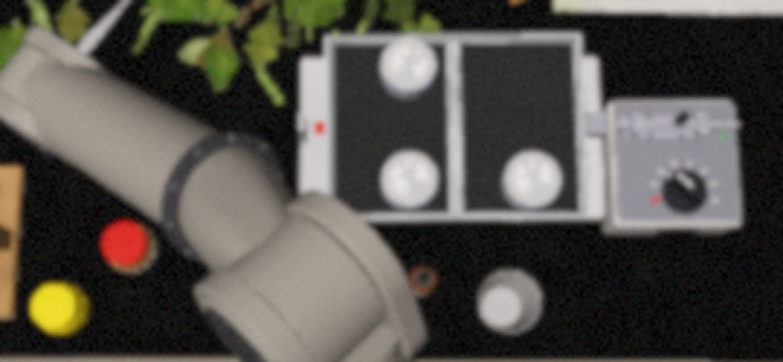

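```bash
python3 - <<'E'
from h import *
o=bot.get_obs();print(wristpts([(376/1.5,340/1.5)],[.062]),o['eef_pos'])
E
```

```text
[[0.54226977 0.41195435 0.062     ]] [0.53765505 0.41033097 0.07435912]
```

Call:
{"fn": "move_arm", "kwargs": {
  "increments": "1 4 1 -31 0 0 0; 1 0 0 -31 0 0 0; 1 0 0 0 0 0 0; 0 0 0 0 0 0 0; 0 0 0 0 0 0 0; 0 0 0 0 0 0 0; 0 0 0 0 0 0 0; 0 0 0 0 0 0 0"
}}

```text
t: 23.15
eef_pos: [0.5424, 0.4123, 0.0143]
tool_rot: [-0.001, 1.0, 0.003, 0.001]
contact_force: [-1.7, -0.5, 6.5]
gripper_width: 0.712
```

Call:
{"fn": "move_arm", "kwargs": {
  "increments": "0 0 0 50 0 0 0; 0 0 0 60 0 0 0; 0 0 0 60 0 0 0; 0 5 -53 0 0 0 0; 0 5 -53 0 0 0 0; 0 5 -53 0 0 0 0; 0 5 -53 0 0 0 0; 0 5 -53 0 0 0 0"
}}

```text
t: 24.15
eef_pos: [0.5664, 0.1444, 0.1825]
tool_rot: [0.0, 1.0, 0.003, 0.0]
contact_force: [1.0, -0.5, -3.2]
gripper_width: 0.704
```

Call:
{"fn": "move_arm", "kwargs": {
  "increments": "0 6 -53 0 0 0 0; 0 6 -53 0 0 0 0; 0 0 0 -40 0 0 0; 0 0 0 -30 0 0 0; 0 0 0 -7 0 0 0; 0 0 0 0 0 0 0; 0 0 0 0 0 0 0; 0 0 0 0 0 0 0"
}}

```text
t: 25.15
eef_pos: [0.5794, 0.0406, 0.1065]
tool_rot: [-0.0, 1.0, 0.003, 0.001]
contact_force: [-0.1, 0.7, -3.1]
gripper_width: 0.705
```

```bash
python3 - <<'E'
from h import *
look('9')
E
```

```text
25.15 [0.5794279  0.04057632 0.10649893] [-0.13674845  0.73918884 -3.14477214] 0.7049021005856801
tilt (np.float64(-0.00695129220538193), np.float64(0.002855743452522723), np.int64(1434), array([ 0.00121798, -0.00495129,  0.08840454]))
red [173.3 209.1   8.3 178. ] [0.428 0.399 0.062]
```

View pics/w9.png

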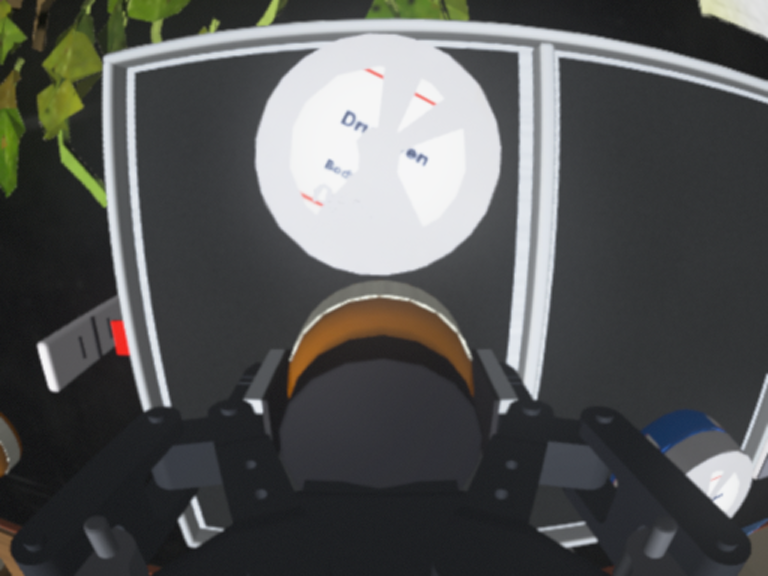

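Call:
{"fn": "move_arm", "kwargs": {
  "increments": "0 0 0 -2 0 0 0; 0 0 0 -2 0 0 0; 0 0 0 0 0 0 0; 1 0 0 0 0 0 0; 1 0 0 0 0 0 0; 1 0 0 0 0 0 0; 1 0 0 50 0 0 0; 1 0 0 50 0 0 0"
}}

```text
t: 26.25
eef_pos: [0.5782, 0.0403, 0.2022]
tool_rot: [-0.0, 1.0, 0.003, -0.001]
contact_force: [0.8, 0.6, -0.4]
gripper_width: 1.001
```

Call:
{"fn": "move_arm", "kwargs": {
  "increments": "1 -20 51 0 0 0 0; 1 -20 51 0 0 0 0; 1 -20 51 0 0 0 0; 1 -20 51 0 0 0 0; 1 -20 51 0 0 0 0; 1 -20 51 0 0 0 0; 1 -27 53 0 0 0 0; 1 0 0 -30 0 0 0"
}}

```text
t: 27.25
eef_pos: [0.4287, 0.4068, 0.1737]
tool_rot: [-0.004, 1.0, 0.007, 0.001]
contact_force: [0.7, -0.8, -1.2]
gripper_width: 1.002
```

Call:
{"fn": "move_arm", "kwargs": {
  "increments": "1 0 0 -50 0 0 0; 1 0 0 -40 0 0 0; 1 0 0 0 0 0 0; 1 0 0 0 0 0 0; 1 0 0 0 0 0 0; 1 0 0 0 0 0 0; 1 0 0 0 0 0 0; 1 0 0 0 0 0 0"
}}

```text
t: 28.25
eef_pos: [0.4318, 0.3994, 0.0816]
tool_rot: [-0.0, 1.0, 0.003, 0.0]
contact_force: [0.0, 0.6, -0.1]
gripper_width: 0.998
```

```bash
python3 - <<'E'
from h import *
look('10')
E
```

```text
28.25 [0.43175954 0.39940437 0.08158342] [ 0.03707813  0.62617594 -0.11831764] 0.9980242038476806
tilt (np.float64(-0.06798814109840322), np.float64(0.0028077363570309455), np.int64(2788), array([-0.00085236, -0.06598814,  0.08852658]))
white [209.9 221.8  15.5 429. ] [0.385 0.265 0.041]
white [ 171.3  207.3   28.7 1065.5] [0.438 0.411 0.041]
black [200.7 203.4  34.4 407.5] [0.45  0.299 0.062]
```

View pics/w10.png

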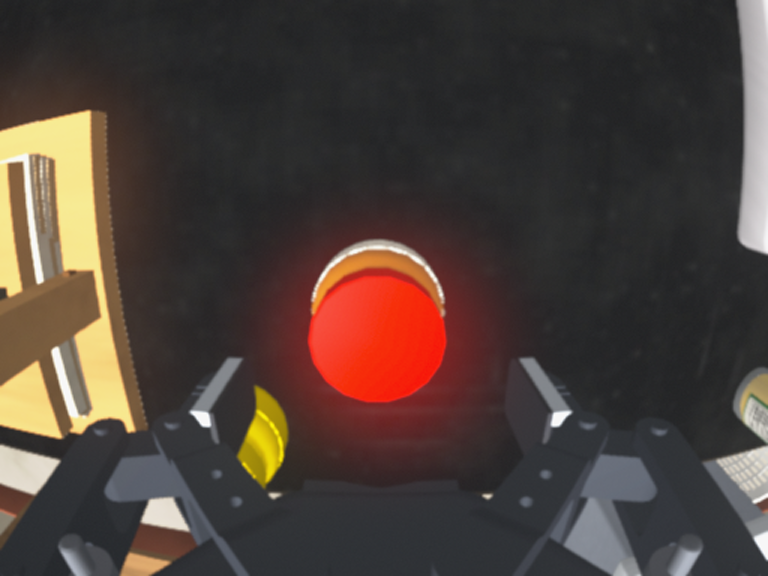

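View pics/t10.png

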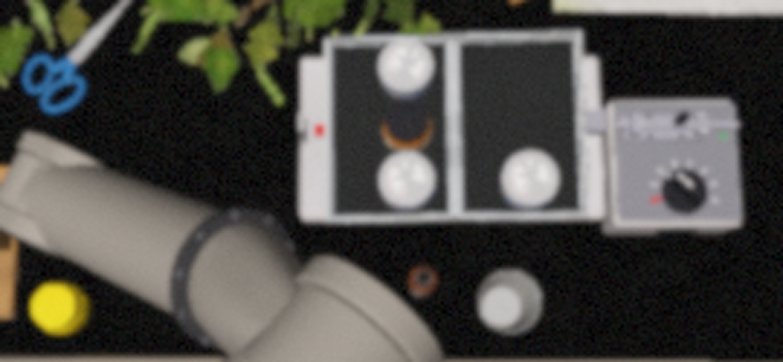

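```bash
python3 - <<'E'
from h import *
o=bot.get_obs();print(wristpts([(377/1.5,338/1.5),(250/1.5,430/1.5)],[.062,.05]),o['eef_pos'],ray('top',130+57/2.9,125+305/2.9,.062))
E
```

```text
[[0.43417357 0.40062559 0.062     ]
 [0.37968761 0.46158768 0.05      ]] [0.43168295 0.39934851 0.0813775 ] [0.35028749 0.48090605 0.062     ]
```

Call:
{"fn": "move_arm", "kwargs": {
  "increments": "1 3 1 -34 0 0 0; 1 0 0 -34 0 0 0; 1 0 0 0 0 0 0; 0 0 0 0 0 0 0; 0 0 0 0 0 0 0; 0 0 0 0 0 0 0; 0 0 0 0 0 0 0; 0 0 0 0 0 0 0"
}}

```text
t: 29.35
eef_pos: [0.4353, 0.4011, 0.015]
tool_rot: [-0.001, 1.0, 0.003, 0.001]
contact_force: [-1.1, -0.2, 7.0]
gripper_width: 0.703
```

Call:
{"fn": "move_arm", "kwargs": {
  "increments": "0 0 0 50 0 0 0; 0 0 0 60 0 0 0; 0 0 0 60 0 0 0; 0 16 -54 0 0 0 0; 0 16 -54 0 0 0 0; 0 16 -54 0 0 0 0; 0 16 -54 0 0 0 0; 0 16 -54 0 0 0 0"
}}

```text
t: 30.35
eef_pos: [0.5147, 0.1284, 0.1836]
tool_rot: [0.0, 1.0, 0.003, 0.0]
contact_force: [-0.0, -0.8, -3.4]
gripper_width: 0.703
```

Call:
{"fn": "move_arm", "kwargs": {
  "increments": "0 16 -54 10 0 0 0; 0 16 -54 10 0 0 0; 0 16 -54 0 0 0 0; 0 18 -54 0 0 0 0; 0 0 0 -40 0 0 0; 0 0 0 -40 0 0 0; 0 0 0 0 0 0 0; 0 0 0 0 0 0 0"
}}

```text
t: 31.35
eef_pos: [0.5815, -0.0854, 0.1247]
tool_rot: [0.0, 1.0, 0.003, 0.001]
contact_force: [0.3, -0.8, -3.4]
gripper_width: 0.704
```

```bash
python3 - <<'E'
from h import *
look('11')
E
```

```text
31.35 [ 0.58146634 -0.08540035  0.12473526] [ 0.26110835 -0.78778583 -3.41772011] 0.7035218888513852
tilt (np.float64(-0.06860567934036563), np.float64(0.00268297483561711), np.int64(1654), array([-0.00165536, -0.06660568,  0.08858442]))
```

View pics/w11.png

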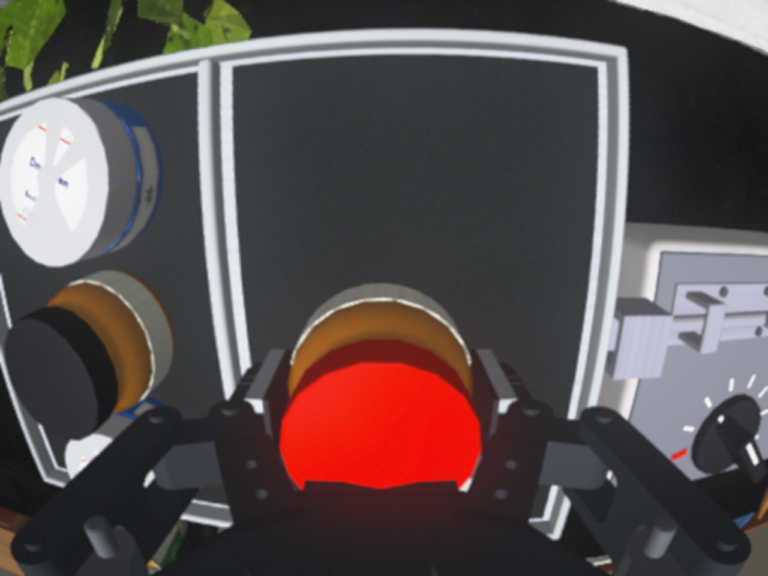

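Call:
{"fn": "move_arm", "kwargs": {
  "increments": "0 0 0 -12 0 0 0; 0 0 0 -6 0 0 0; 0 0 0 -3 0 0 0; 0 0 0 0 0 0 0; 1 0 0 0 0 0 0; 1 0 0 0 0 0 0; 1 0 0 0 0 0 0; 1 0 0 50 0 0 0"
}}

```text
t: 32.45
eef_pos: [0.5778, -0.0853, 0.1494]
tool_rot: [-0.001, 1.0, 0.003, -0.004]
contact_force: [1.5, -0.5, 0.8]
gripper_width: 0.999
```

Call:
{"fn": "move_arm", "kwargs": {
  "increments": "1 0 -20 40 0 0 0; 1 0 -60 0 0 0 0; 1 0 -60 0 0 0 0; 1 0 -60 0 0 0 0; 1 0 0 0 0 0 0; 1 0 0 0 0 0 0; 1 0 0 0 0 0 0; 1 0 0 0 0 0 0"
}}

```text
t: 33.45
eef_pos: [0.5811, -0.284, 0.1925]
tool_rot: [-0.0, 1.0, 0.004, 0.0]
contact_force: [0.1, 0.3, 0.5]
gripper_width: 0.999
```

```bash
python3 - <<'E'
from h import *
look('12')
E
```

```text
33.45 [ 0.58111734 -0.28398063  0.1924545 ] [0.07639628 0.2589209  0.47501051] 0.9990892357420988
tilt (np.float64(0.01722071672460128), np.float64(0.002818560465726163), np.int64(2535), array([-0.00207364,  0.01922072,  0.08822912]))
```

View pics/w12.png

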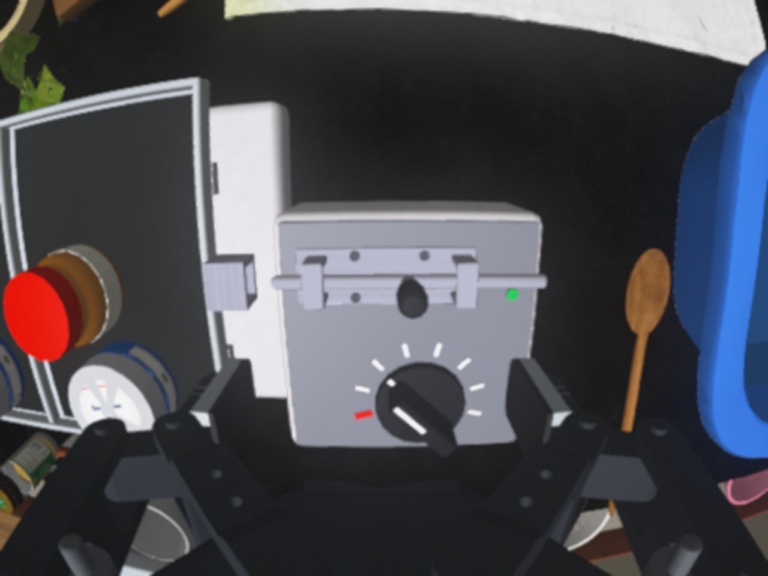

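View pics/t12.png

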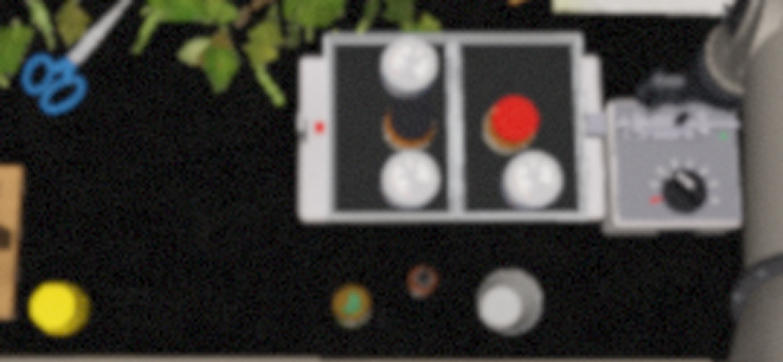

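```bash
cat >> h.py <<'E'
def tl(n=4):
    r=[]
    for i in range(n):
        t,d=vision.read_camera('top'); r.append(tilt(cloud('top',d),d)[0])
    print('tilt',np.round(r,4),np.mean(r),bot.get_obs()['t'],bot.get_obs()['eef_pos']); return t
E
python3 - <<'E'
from h import *
t=tl()
E
```

```text
tilt [0.018  0.0182 0.0172 0.0179] 0.017806050915837035 33.75 [ 0.58071549 -0.285447    0.19234992]
```

Call:
{"fn": "move_arm", "kwargs": {
  "increments": "1 0 60 0 0 0 0; 1 0 60 0 0 0 0; 1 0 60 0 0 0 0; 1 0 20 0 0 0 0; 1 0 0 0 0 0 0; 1 0 0 -40 0 0 0; 1 0 0 -35 0 0 0; 1 0 0 -15 0 0 0"
}}

```text
t: 34.75
eef_pos: [0.5793, -0.0886, 0.1002]
tool_rot: [0.001, 1.0, 0.001, -0.002]
contact_force: [0.8, 0.5, 0.1]
gripper_width: 1.007
```

Call:
{"fn": "move_arm", "kwargs": {
  "increments": "0 0 0 0 0 0 0; 0 0 0 0 0 0 0; 0 0 0 0 0 0 0; 0 0 0 0 0 0 0; 0 0 0 6 0 0 0; 0 0 0 2 0 0 0; 0 0 14 0 0 0 0; 0 0 0 0 0 0 0"
}}

```text
t: 35.75
eef_pos: [0.5805, -0.069, 0.1101]
tool_rot: [-0.001, 1.0, 0.004, -0.0]
contact_force: [-0.3, 0.4, -3.0]
gripper_width: 0.703
```

Call:
{"fn": "move_arm", "kwargs": {
  "increments": "0 0 0 -5 0 0 0; 0 0 0 -4 0 0 0; 0 0 0 0 0 0 0; 0 0 0 0 0 0 0; 1 0 0 0 0 0 0; 1 0 0 0 0 0 0; 1 0 0 0 0 0 0; 1 0 0 50 0 0 0"
}}

```text
t: 36.75
eef_pos: [0.5777, -0.0718, 0.1482]
tool_rot: [-0.0, 1.0, 0.003, -0.004]
contact_force: [1.4, -0.7, -0.1]
gripper_width: 1.002
```

Call:
{"fn": "move_arm", "kwargs": {
  "increments": "1 0 0 40 0 0 0; 1 0 -60 0 0 0 0; 1 0 -60 0 0 0 0; 1 0 -60 0 0 0 0; 1 0 -25 0 0 0 0; 1 0 0 0 0 0 0; 1 0 0 0 0 0 0; 1 0 0 0 0 0 0"
}}

```text
t: 37.75
eef_pos: [0.5812, -0.2744, 0.1914]
tool_rot: [-0.0, 1.0, 0.004, 0.0]
contact_force: [0.2, 0.1, -0.2]
gripper_width: 1.001
```

```bash
python3 - <<'E'
from h import *
t=tl()
save(t,'t13.png',(130,125,400,250),2.9)
p,d=vision.read_camera('scene'); save(p,'s13.png',(180,120,380,260),4)
E
```

```text
tilt [-0.0055 -0.0054 -0.0049 -0.0044] -0.005066585171962979 37.95 [ 0.58089341 -0.27574513  0.19142201]
```

View pics/s13.png

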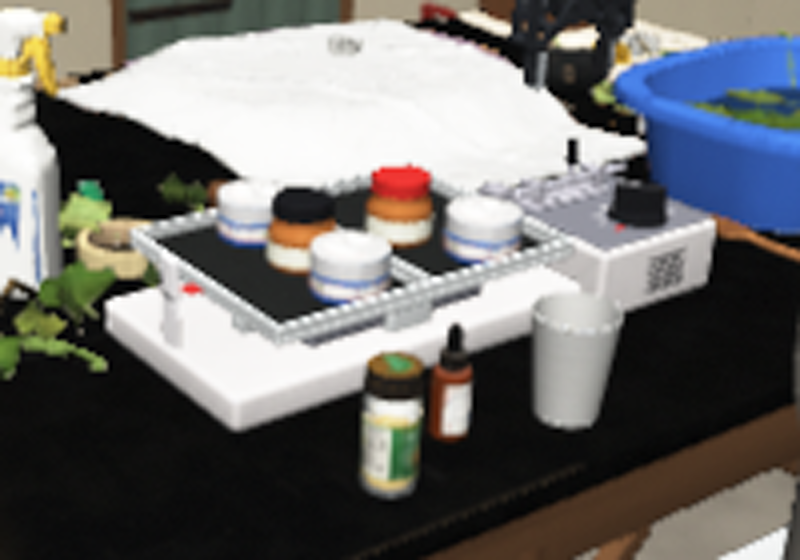

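Call:
{"fn": "move_arm", "kwargs": {
  "increments": "1 -10 30 20 0 0 0; 1 -10 50 20 0 0 0; 1 -10 50 20 0 0 0; 1 -10 50 20 0 0 0; 1 -10 50 20 0 0 0; 1 -10 50 20 0 0 0; 1 0 0 20 0 0 0; 1 0 0 20 0 0 0"
}}

```text
t: 39.0
eef_pos: [0.5204, 0.0044, 0.3522]
tool_rot: [0.0, 1.0, 0.004, 0.0]
contact_force: [0.7, -1.1, 0.4]
gripper_width: 1.002
```

Call:
{"fn": "move_arm", "kwargs": {
  "increments": "1 0 0 0 0 0 0; 1 0 0 0 0 0 0; 1 0 0 0 0 0 0; 1 0 0 0 0 0 0; 1 0 0 0 0 0 0; 1 0 0 0 0 0 0; 1 0 0 0 0 0 0; 1 0 0 0 0 0 0"
}}

```text
t: 40.0
eef_pos: [0.5207, 0.0034, 0.3514]
tool_rot: [0.0, 1.0, 0.003, 0.0]
contact_force: [0.1, -0.0, -0.5]
gripper_width: 1.002
```

```bash
python3 - <<'E'
from h import *
from scipy.spatial.transform import Rotation as R
o=bot.get_obs();p,d=vision.read_camera('wrist'); save(p,'w14.png',None,1.5)
c=cal('wrist');H=c['hand_eye'];q=o['tool_rot'];Rt=R.from_quat([q[1],q[2],q[3],q[0]]).as_matrix()
v,u=np.mgrid[0:384,0:512];dx=(u-c['cx'])/c['fx'];dy=(v-c['cy'])/c['fy'];th=np.hypot(dx,dy)+1e-9
s=np.sin(th)/th/np.cos(th);C=np.stack([dx*s*d,dy*s*d,d],-1)
P=(C@H[:3,:3].T+H[:3,3])@Rt.T+o['eef_pos'];X,Y,Z=P[...,0],P[...,1],P[...,2];ok=(d>0)&(th<1.1)
for nm,m in dict(table=(abs(Z)<.015)&(X>.3)&(X<.85)&(abs(Y)<.5),deck=(X>.48)&(X<.68)&(((Y>0)&(Y<.13))|((Y<-.035)&(Y>-.17)))&(abs(Z-.0885)<.014)).items():
    print(nm,m.sum(),pfit(P[m&ok]) if m.sum()>50 else '')
print(o['eef_pos'],o['tool_rot'])
E
```

```text
table 63028 (array([ 0.00032602, -0.00137956, -0.00033258]), np.float64(0.001025960905915316), np.int64(56557))
deck 16480 (array([ 0.00054381, -0.00651042,  0.08836933]), 0.001, np.int64(16260))
[0.52068344 0.00337072 0.35136057] [1.88786179e-05 9.99995768e-01 2.90833072e-03 7.82884412e-05]
```

View pics/w14.png

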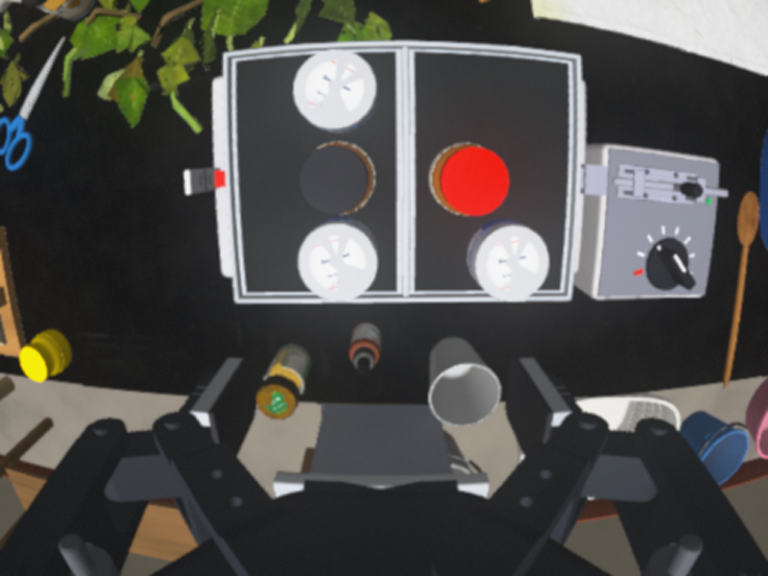

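Call:
{"fn": "move_arm", "kwargs": {
  "increments": "1 20 -25 -40 0 0 0; 1 20 -25 -40 0 0 0; 1 20 -25 -40 0 0 0; 1 0 0 -30 0 0 0; 1 0 0 -40 0 0 0; 1 0 0 -30 0 0 0; 1 0 0 -29 0 0 0; 1 0 0 0 0 0 0"
}}

```text
t: 41.05
eef_pos: [0.5789, -0.0716, 0.1003]
tool_rot: [-0.0, 1.0, 0.003, -0.002]
contact_force: [-0.7, 0.4, 0.5]
gripper_width: 0.998
```

Call:
{"fn": "move_arm", "kwargs": {
  "increments": "0 0 0 0 0 0 0; 0 0 0 0 0 0 0; 0 0 0 0 0 0 0; 0 0 0 0 0 0 0; 0 0 0 4 0 0 0; 0 0 0 3 0 0 0; 0 0 -3 0 0 0 0; 0 0 0 0 0 0 0"
}}

```text
t: 42.05
eef_pos: [0.5802, -0.0753, 0.1089]
tool_rot: [0.0, 1.0, 0.003, -0.0]
contact_force: [-0.3, -0.5, -2.8]
gripper_width: 0.706
```

Call:
{"fn": "move_arm", "kwargs": {
  "increments": "0 0 0 -4 0 0 0; 0 0 0 -4 0 0 0; 0 0 0 0 0 0 0; 0 0 0 0 0 0 0; 1 0 0 0 0 0 0; 1 0 0 0 0 0 0; 1 0 0 0 0 0 0; 1 0 0 50 0 0 0"
}}

```text
t: 43.05
eef_pos: [0.5778, -0.0744, 0.1482]
tool_rot: [-0.0, 1.0, 0.003, -0.004]
contact_force: [-0.0, -0.8, -0.3]
gripper_width: 1.007
```

Call:
{"fn": "move_arm", "kwargs": {
  "increments": "1 0 0 40 0 0 0; 1 0 -60 0 0 0 0; 1 0 -60 0 0 0 0; 1 0 -60 0 0 0 0; 1 0 -25 0 0 0 0; 1 0 0 0 0 0 0; 1 0 0 0 0 0 0; 1 0 0 0 0 0 0"
}}

```text
t: 44.05
eef_pos: [0.5812, -0.2773, 0.1914]
tool_rot: [-0.0, 1.0, 0.004, 0.0]
contact_force: [1.0, 0.0, -0.2]
gripper_width: 0.999
```

```bash
python3 - <<'E'
from h import *
t=tl()
o=bot.get_obs();p,d=vision.read_camera('wrist'); save(p,'w15.png',None,1.5);print(o['eef_pos'],o['tool_rot'])
E
```

```text
tilt [0.0024 0.0024 0.0023 0.0026] 0.0024145869753960953 44.25 [ 0.58091798 -0.27871273  0.1914235 ]
[ 0.58091798 -0.27871273  0.1914235 ] [-5.81781670e-05  9.99993664e-01  3.55833150e-03  8.74941522e-05]
```

View pics/w15.png

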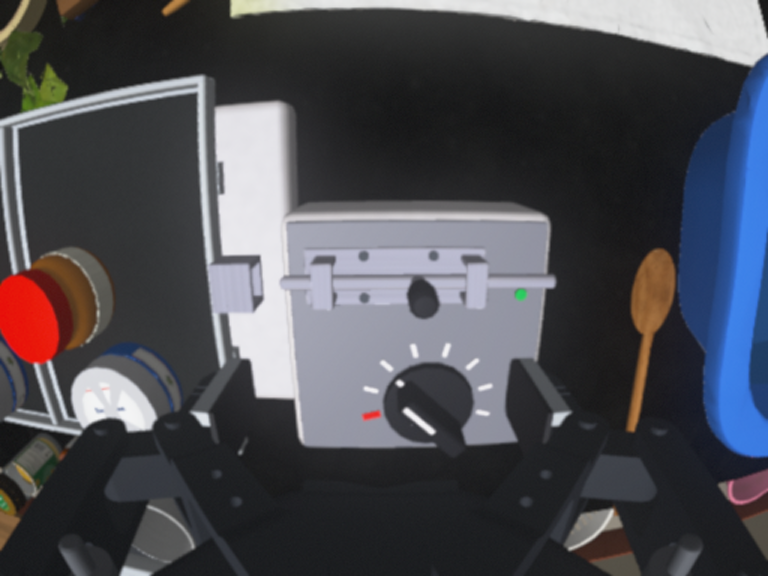

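```bash
python3 - <<'E'
from h import *
o=bot.get_obs();px=[(424,300),(423,282),(283,283),(553,282),(428,402),(372,414),(483,412),(288,222),(548,214),(413,352),(399,383),(436,431),(404,408),(460,450),(375,390),(387,364),(448,351),(473,364),(486,387)]
zs=[.140,.106,.106,.106,.091]+[.083]*4+[.083,.119,.119,.119,.119,.083,.083,.083,.083,.083]
for a,b in zip(px,np.round(wristpts([(a/1.5,b/1.5) for a,b in px],zs),4)): print(a,b)
E
python3 - <<'E'
from h import *
p=np.load('l12.npz')['p']
save(p,'w12z.png',(180,120,370,310),4)
E
```

```text
(424, 300) [ 0.5887 -0.2991  0.14  ]
(423, 282) [ 0.5878 -0.3018  0.106 ]
(283, 283) [ 0.5869 -0.2267  0.106 ]
(553, 282) [ 0.5884 -0.3755  0.106 ]
(428, 402) [ 0.5053 -0.3098  0.091 ]
(372, 414) [ 0.4913 -0.2743  0.083 ]
(483, 412) [ 0.4915 -0.3486  0.083 ]
(288, 222) [ 0.6167 -0.2261  0.083 ]
(548, 214) [ 0.6238 -0.378   0.083 ]
(413, 352) [ 0.5366 -0.2997  0.083 ]
(399, 383) [ 0.5344 -0.2896  0.119 ]
(436, 431) [ 0.5021 -0.3119  0.119 ]
(404, 408) [ 0.5183 -0.2928  0.119 ]
(460, 450) [ 0.4875 -0.3274  0.119 ]
(375, 390) [ 0.5097 -0.2763  0.083 ]
(387, 364) [ 0.5284 -0.2837  0.083 ]
(448, 351) [ 0.5372 -0.3215  0.083 ]
(473, 364) [ 0.5279 -0.3382  0.083 ]
(486, 387) [ 0.5109 -0.3485  0.083 ]
```

View pics/w12z.png

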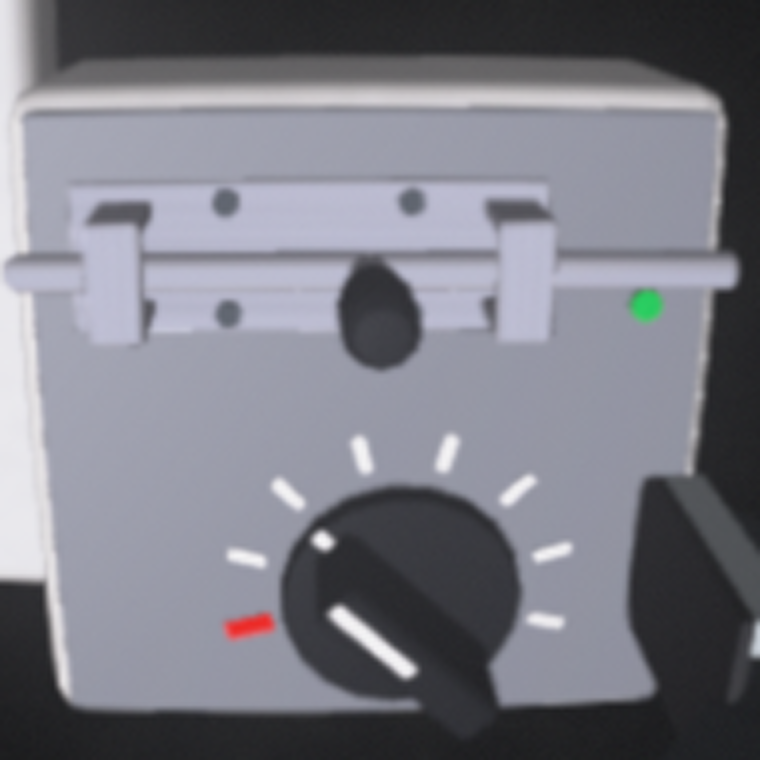

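Call:
{"fn": "move_arm", "kwargs": {
  "increments": "0.6 8 -20 0 0 0 0; 0.6 0 0 0 0 0 0; 0.6 0 0 -30 0 0 0; 0.6 0 0 -20 0 0 0; 0.6 0 0 0 0 0 0; 0.6 0 0 0 0 0 0; 0.6 0 0 0 0 0 0; 0.6 0 0 0 0 0 0"
}}

```text
t: 45.3
eef_pos: [0.5891, -0.2998, 0.1421]
tool_rot: [0.0, 1.0, 0.003, 0.001]
contact_force: [-0.3, 0.3, -1.1]
gripper_width: 0.597
```

```bash
python3 - <<'E'
from h import *
o=bot.get_obs();p,d=vision.read_camera('wrist'); save(p,'w16.png',None,1.5);print(o['eef_pos'],o['tool_rot'])
E
```

```text
[ 0.58908367 -0.29980709  0.14214418] [2.95588348e-04 9.99995692e-01 2.85396101e-03 6.19497074e-04]
```

View pics/w16.png

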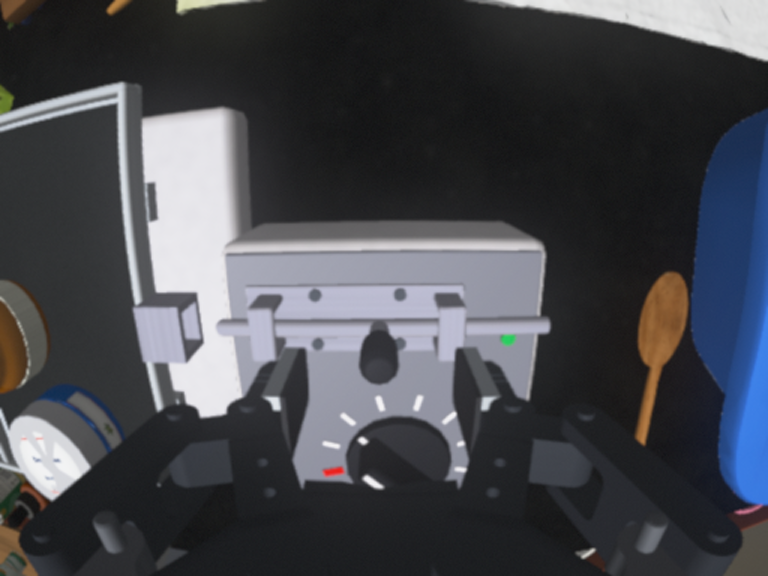

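```bash
python3 - <<'E'
from h import *
print(wristpts([(379/1.5,369/1.5),(379/1.5,327/1.5)],[.140,.106]))
E
```

```text
[[ 0.58657661 -0.29932597  0.14      ]
 [ 0.58961316 -0.29929825  0.106     ]]
```

Good; descend, close on the knob, and push.

Call:
{"fn": "move_arm", "kwargs": {
  "increments": "0.6 -1 0 -14 0 0 0; 0.6 0 0 -13 0 0 0; 0.6 0 0 0 0 0 0; 0 0 0 0 0 0 0; 0 0 0 0 0 0 0; 0 0 0 0 0 0 0; 0 0 0 0 0 0 0; 0 0 0 0 0 0 0",
  "newtons": 30
}}

```text
t: 46.35
eef_pos: [0.588, -0.2997, 0.1148]
tool_rot: [0.0, 1.0, 0.003, 0.0]
contact_force: [-0.4, 0.2, 3.7]
gripper_width: 0.159
```

Call:
{"fn": "move_arm", "kwargs": {
  "increments": "0 0 8 0 0 0 0; 0 0 8 0 0 0 0; 0 0 8 0 0 0 0; 0 0 8 0 0 0 0; 0 0 8 0 0 0 0; 0 0 4 0 0 0 0; 0 0 0 0 0 0 0; 0 0 0 0 0 0 0"
}}

```text
t: 47.35
eef_pos: [0.5874, -0.2569, 0.1147]
tool_rot: [0.001, 1.0, 0.003, 0.0]
contact_force: [-1.5, -5.2, 5.1]
gripper_width: 0.156
```

Call:
{"fn": "move_arm", "kwargs": {
  "increments": "0 0 2 0 0 0 0; 0 0 0 0 0 0 0; 0 0 1 0 0 0 0; 0 0 0 0 0 0 0; 0 0 1 0 0 0 0; 0 0 0 0 0 0 0; 0 0 0 0 0 0 0; 0 0 0 0 0 0 0"
}}

```text
t: 48.35
eef_pos: [0.5874, -0.2568, 0.1148]
tool_rot: [0.003, 1.0, 0.001, 0.001]
contact_force: [0.8, -13.4, 1.3]
gripper_width: 0.158
```

```bash
python3 - <<'E'
from h import *
o=bot.get_obs();p,d=vision.read_camera('wrist'); save(p,'w17.png',None,1.5);print(o['eef_pos'],o['contact_force'])
tl(2)
E
```

```text
[ 0.58735521 -0.25681325  0.11479654] [  0.80758725 -13.44091516   1.29899805]
tilt [0.003  0.0032] 0.0031038066744443777 48.5 [ 0.58734726 -0.25677049  0.1147944 ]
```

View pics/w17.png

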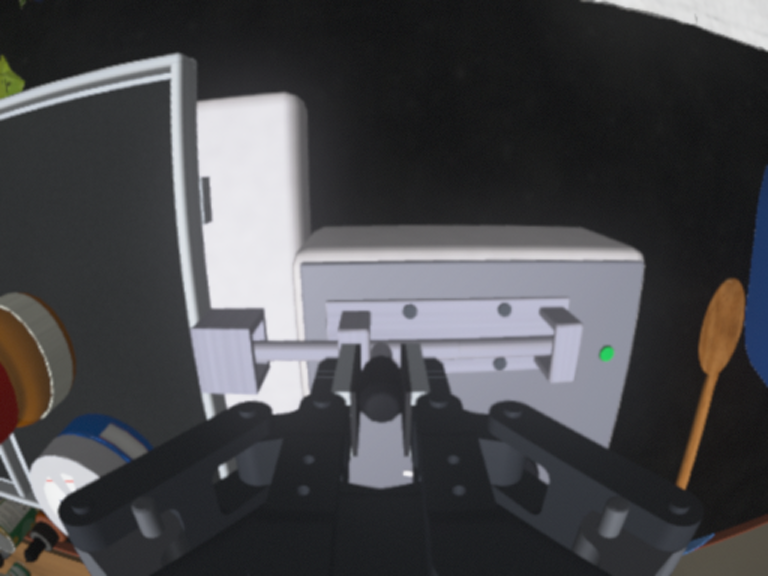

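Call:
{"fn": "move_arm", "kwargs": {
  "increments": "0 0 2 0 0 0 0; 0 0 0 0 0 0 0; 0 0 2 0 0 0 0; 0 0 0 0 0 0 0; 0 0 0 0 0 0 0; 0 0 0 0 0 0 0; 0 0 0 0 0 0 0; 0 0 0 0 0 0 0"
}}

```text
t: 49.5
eef_pos: [0.5873, -0.2566, 0.1148]
tool_rot: [0.005, 1.0, -0.0, 0.001]
contact_force: [4.1, -20.8, -1.5]
gripper_width: 0.165
```

Call:
{"fn": "move_arm", "kwargs": {
  "increments": "0 0 -4 0 0 0 0; 0 0 -4 0 0 0 0; 0 0 0 0 0 0 0; 0.45 0 0 0 0 0 0; 0.45 0 0 0 0 0 0; 0.45 0 0 0 0 0 0; 0.45 0 0 30 0 0 0; 0.45 0 0 50 0 0 0"
}}

```text
t: 50.5
eef_pos: [0.5862, -0.2546, 0.193]
tool_rot: [-0.001, 1.0, 0.003, -0.002]
contact_force: [0.7, 0.1, 0.3]
gripper_width: 0.451
```

Call:
{"fn": "move_arm", "kwargs": {
  "increments": "0.6 -25 -15 0 0 0 0; 0.6 -25 -15 0 0 0 0; 0.6 0 0 0 0 0 0; 0.6 0 0 0 0 0 0; 0.6 0 0 0 0 0 0; 0.6 0 0 0 0 0 0; 0.6 0 0 0 0 0 0; 0.6 0 0 0 0 0 0"
}}

```text
t: 51.5
eef_pos: [0.5378, -0.2855, 0.1942]
tool_rot: [-0.0, 1.0, 0.003, -0.0]
contact_force: [0.8, 0.1, 0.2]
gripper_width: 0.603
```

```bash
python3 - <<'E'
from h import *
o=bot.get_obs();p,d=vision.read_camera('wrist'); save(p,'w18.png',None,1.5);print(o['eef_pos'],o['tool_rot'])
tl(3)
E
```

```text
[ 0.53776169 -0.28549857  0.194243  ] [-3.83112361e-05  9.99995503e-01  2.99856510e-03 -1.19095921e-05]
tilt [0.0023 0.0034 0.0028] 0.002821435844072223 51.7 [ 0.53768331 -0.28561263  0.194294  ]
```

View pics/w18.png

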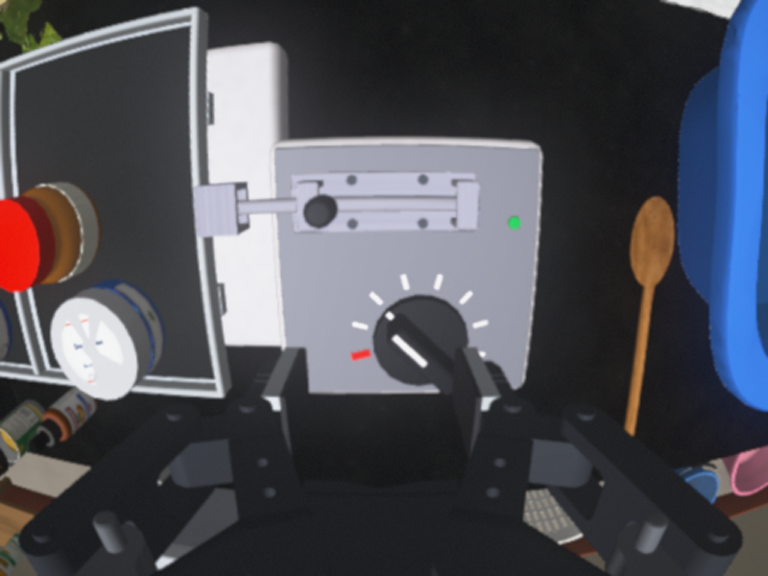

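```bash
python3 - <<'E'
from h import *
px=[(360,355),(360,325),(376,298),(405,282),(438,282),(466,297),(480,323),(426,366),(394,338),(319,211)]
P=wristpts([(a/1.5,b/1.5) for a,b in px],[.083]*7+[.119]*2+[.14]);print(np.round(P,4))
Q=P[:7,:2];A=np.c_[2*Q,np.ones(7)];s=np.linalg.lstsq(A,(Q**2).sum(1),rcond=None)[0];print('c',s[:2],np.sqrt(s[2]+s[0]**2+s[1]**2))
print(np.degrees(np.arctan2(Q[:,1]-s[1],Q[:,0]-s[0])))
v=P[8]-P[7];print(np.degrees(np.arctan2(v[1],v[0])))
E
```

```text
[[ 0.49   -0.2734  0.083 ]
 [ 0.5101 -0.2736  0.083 ]
 [ 0.5275 -0.2833  0.083 ]
 [ 0.5374 -0.3004  0.083 ]
 [ 0.5376 -0.3201  0.083 ]
 [ 0.5283 -0.3376  0.083 ]
 [ 0.5114 -0.3476  0.083 ]
 [ 0.5002 -0.3108  0.119 ]
 [ 0.5168 -0.2931  0.119 ]
 [ 0.5858 -0.2582  0.14  ]]
c [ 0.50018871 -0.31077252] 0.03863521597295021
[105.26430408  75.00499108  45.20945281  15.54865401 -13.95462075
 -43.68536002 -73.03089755]
46.85938136798337
```

Call:
{"fn": "move_arm", "kwargs": {
  "increments": "0.6 -19 -12 0 0 0 0.159; 0.6 -18 -13 0 0 0 0.159; 0.6 0 0 0 0 0 0.159; 0.6 0 0 0 0 0 0.159; 0.6 0 0 0 0 0 0.159; 0.6 0 0 -25 0 0 0; 0.6 0 0 -20 0 0 0; 0.6 0 0 0 0 0 0"
}}

```text
t: 52.7
eef_pos: [0.4995, -0.3103, 0.148]
tool_rot: [-0.001, 0.921, 0.39, -0.001]
contact_force: [0.7, 0.3, -0.3]
gripper_width: 0.6
```

Call:
{"fn": "move_arm", "kwargs": {
  "increments": "0.6 0 0 0 0 0 0; 0.6 0 0 0 0 0 0; 0.6 0 0 0 0 0 0; 0.6 0 0 0 0 0 0; 0.6 0 0 0 0 0 0; 0.6 0 0 0 0 0 0; 0.6 0 0 0 0 0 0; 0.6 0 0 0 0 0 0"
}}

```text
t: 53.7
eef_pos: [0.5006, -0.3106, 0.1493]
tool_rot: [-0.0, 0.921, 0.39, -0.0]
contact_force: [-0.6, 1.1, -0.6]
gripper_width: 0.6
```

```bash
python3 - <<'E'
from h import *
o=bot.get_obs();p,d=vision.read_camera('wrist'); save(p,'w19.png',None,1.5);print(o['eef_pos'],o['tool_rot'],o['q'])
E
```

```text
[ 0.5006166  -0.31061904  0.149278  ] [-2.61715395e-05  9.20918200e-01  3.89755908e-01 -1.13826835e-05] [ 0.75056794  0.45644999 -0.39025296  1.82159233  0.2148185   0.90510846
 -0.50715803]
```

View pics/w19.png

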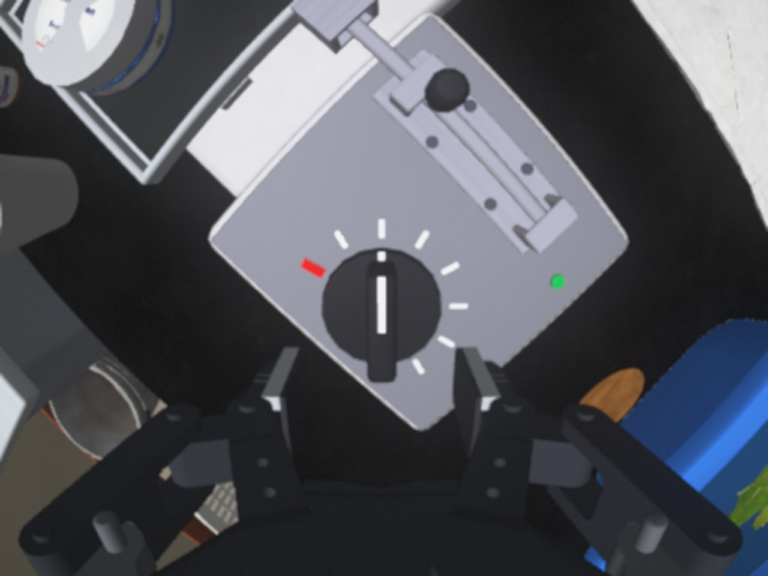

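Call:
{"fn": "move_arm", "kwargs": {
  "increments": "0.6 0 0 -26 0 0 0; 0.6 0 0 -15 0 0 0; 0.6 0 0 -10 0 0 0; 0.6 0 0 0 0 0 0; 0 0 0 0 0 0 0; 0 0 0 0 0 0 0; 0 0 0 0 0 0 0; 0 0 0 0 0 0 0"
}}

```text
t: 54.75
eef_pos: [0.5011, -0.3109, 0.099]
tool_rot: [0.001, 0.921, 0.39, 0.0]
contact_force: [-0.6, 0.3, 5.7]
gripper_width: 0.145
```

Call:
{"fn": "move_arm", "kwargs": {
  "increments": "0 0 0 0 0 0 -0.16; 0 0 0 0 0 0 -0.16; 0 0 0 0 0 0 -0.16; 0 0 0 0 0 0 -0.16; 0 0 0 0 0 0 -0.16; 0 0 0 0 0 0 -0.16; 0 0 0 0 0 0 -0.16; 0 0 0 0 0 0 -0.16"
}}

```text
t: 55.75
eef_pos: [0.5009, -0.3101, 0.099]
tool_rot: [-0.0, 0.971, -0.24, 0.0]
contact_force: [-1.0, 1.9, 6.9]
gripper_width: 0.142
```

Call:
{"fn": "move_arm", "kwargs": {
  "increments": "0 0 0 0 0 0 -0.15; 0 0 0 0 0 0 -0.14; 0 0 0 0 0 0 0; 0 0 0 0 0 0 0; 0 0 0 0 0 0 0; 0 0 0 0 0 0 0; 0 0 0 0 0 0 0; 0 0 0 0 0 0 0"
}}

```text
t: 56.75
eef_pos: [0.501, -0.3099, 0.099]
tool_rot: [-0.0, 0.927, -0.375, 0.0]
contact_force: [-1.4, 2.6, 8.2]
gripper_width: 0.139
```

```bash
python3 - <<'E'
from h import *
o=bot.get_obs();p,d=vision.read_camera('wrist'); save(p,'w20.png',None,1.5);print(o['eef_pos'],o['tool_rot'],o['contact_force'],o['torque'],2*np.arctan2(o['tool_rot'][2],o['tool_rot'][1]))
E
```

```text
[ 0.50101972 -0.30988062  0.09900746] [-3.93604577e-04  9.27068039e-01 -3.74892906e-01  6.60864143e-05] [-1.35997575  2.62802274  8.22966469] [ 0.5589294   0.45874076 -0.02457473] -0.7685625707198205
```

View pics/w20.png

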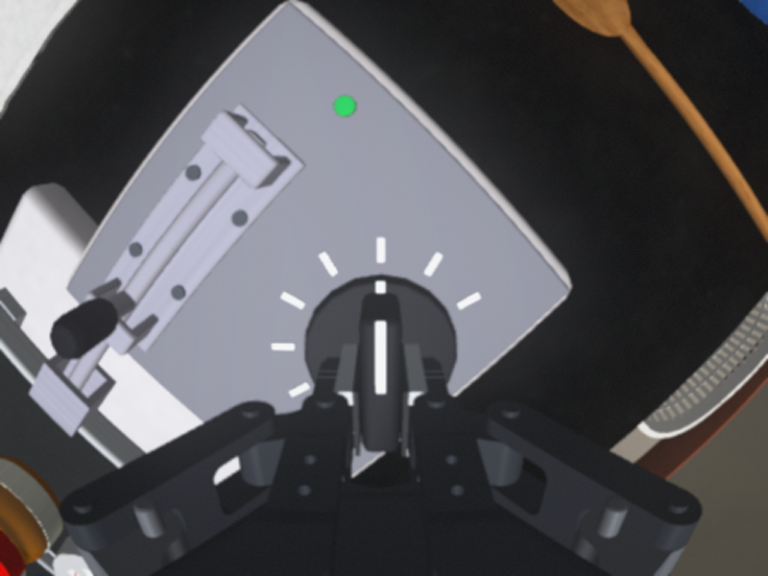

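Call:
{"fn": "move_arm", "kwargs": {
  "increments": "0.6 0 0 0 0 0 0; 0.6 0 0 0 0 0 0; 0.6 0 0 0 0 0 0; 0.6 0 0 40 0 0 0; 0.6 0 0 50 0 0 0; 0.6 -15 0 50 0 0 0.15; 0.6 0 0 50 0 0 0.15; 0.6 0 0 30 0 0 0.15"
}}

```text
t: 57.8
eef_pos: [0.486, -0.3112, 0.3213]
tool_rot: [0.001, 0.988, -0.157, 0.002]
contact_force: [0.0, 0.6, 0.3]
gripper_width: 0.599
```

Call:
{"fn": "move_arm", "kwargs": {
  "increments": "1 0 30 10 0 0 0.15; 1 0 50 10 0 0 0.15; 1 0 50 0 0 0 0; 1 0 50 0 0 0 0; 1 0 50 0 0 0 0; 1 0 0 0 0 0 0; 1 0 0 0 0 0 0; 1 0 0 0 0 0 0"
}}

```text
t: 58.8
eef_pos: [0.4855, -0.0822, 0.3381]
tool_rot: [0.0, 1.0, -0.011, -0.0]
contact_force: [0.3, 0.0, 0.6]
gripper_width: 1.002
```

```bash
python3 - <<'E'
from h import *
o=bot.get_obs();p,d=vision.read_camera('wrist'); save(p,'w21.png',None,1.5);print(o['eef_pos'])
t=tl(2);save(t,'t21.png',(130,125,400,250),2.9)
E
```

```text
[ 0.48551944 -0.08224094  0.33813039]
tilt [0.0028 0.0037] 0.003226415460846359 58.95 [ 0.48561003 -0.08168385  0.33818175]
```

View pics/w21.png

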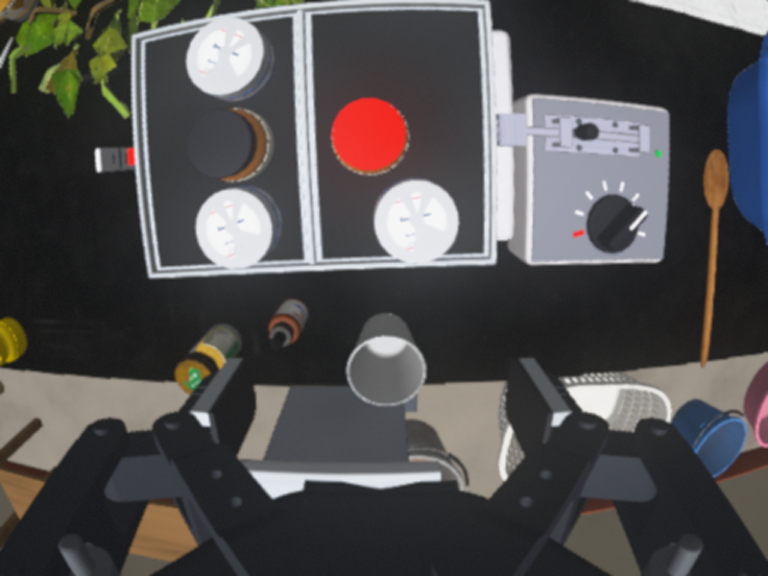

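View pics/t21.png

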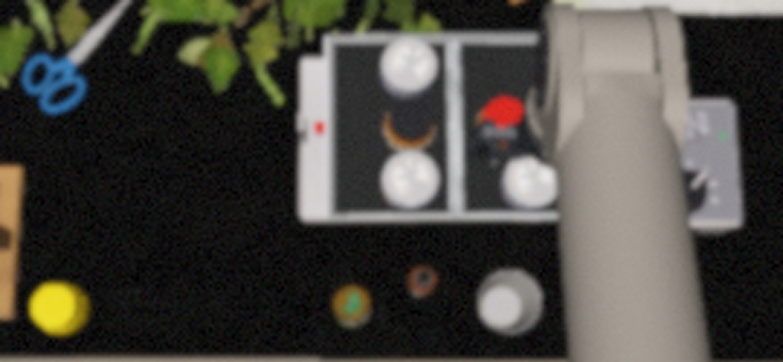

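```bash
python3 - <<'E'
from h import *
P=wristpts([(587/1.5,132/1.5),(649/1.5,211/1.5),(613/1.5,232/1.5)],[.140,.119,.119]);print(np.round(P,4));v=P[1]-P[2];print(np.degrees(np.arctan2(v[1],v[0])))
p,d=vision.read_camera('wrist');save(p,'w22.png',(320,50,460,190),5)
E
```

```text
[[ 0.5834 -0.2509  0.14  ]
 [ 0.5185 -0.3309  0.119 ]
 [ 0.4978 -0.292   0.119 ]]
-62.074690126581665
```

View pics/w22.png

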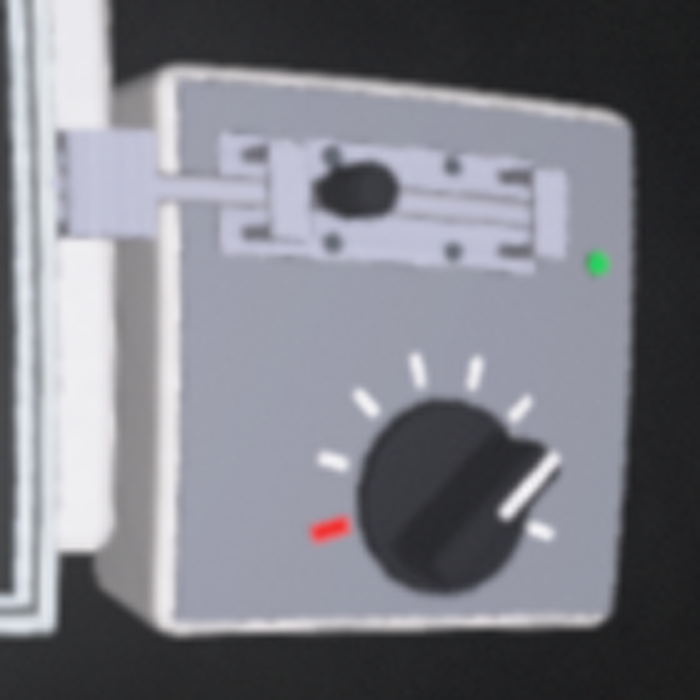

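```bash
python3 - <<'E'
from h import *
print(bot.hand_in())
E
```

```text
the job is handed in; nothing more can be done
None
```

The dye rocker is set up and the job is handed in, at about 59 s on the robot's clock; the hand-in gives no verdict.

- **Loading:** All five items were present. Left pan: two pots and the black-lid jar. Right pan: one pot and the red-lid jar. All stand upright.
- **Levelling:** I moved the red-lid jar twice to balance the platform. It rested at about +0.002 rad on its own before the bolt went in. Before the last 3 mm nudge the wrist camera's depth agreed with the top camera's, both giving about −0.005 rad. After it I had only the top camera. I did not read the gauge pointer itself.
- **Bolt:** I slid it in until it stopped moving, with the push risen to about 21 N. My tool travelled about 43 mm against the 45 mm nominal. The pictures show the rod in the keeper and the knob hard up against the left strap.
- **Dial:** I turned it after the bolt, from position 2 by 90° clockwise to position 5. While gripped the pointer lined up with mark 5, and released it still lies parallel to that mark. A rough angle measured from the last oblique view gave −62° instead of the expected −45°. I put that down to picking poor pixels on that view and trusted the straight-down picture.

Nothing else on the table looked moved in the last pictures. The final tilt reading was about +0.003 rad, with the arm partly in the top camera's view.

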